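# Unlock the bottle rack with the dowel and serve the bottles

### The arm

A 6-joint arm with a two-finger parallel gripper is mounted at the origin on a cart in front of the work surface, level with it; the furniture and walls round the work are solid. World frame = base frame: x ahead of the robot, y to its left, z up, the work surface at z = 0. Lengths are in mm, angles in rad, forces in N, time in s.
With the tool pointing down it reaches from about 300 to 775 mm from the base axis. Payload 14.6 kg.
Tool frame: the origin (TCP) lies at the very end of the fingers, on their centre line; the grasp point (between the pads) lies 19 mm behind it; z points along the fingers, y is the direction in which the jaws open and shut (so a half turn about z gives the same grasp; the last joint's range is limited). The gripper opens to 94 mm and grips with 3 to 60 N. Pads are 16 mm wide; open, the fingers measure 119 mm over their backs; the gripper's body (75 mm by 177 mm) begins 78 mm behind the grasp point.
Start: joints at [1.125, 0.3, 1.521, -0, 1.321, -0.067], TCP at [203.39, 511.001, 205.446] pointing down, gripper open.
Joint ranges: [-3.03, 3.03], [-0.79, 2.21], [0.23, 2.52], [-1.04, 4.18], [0, 3.07], [-2.55, 2.55]. Speed limits (rad/s): [2.22, 2.22, 2.57, 3.14, 3.14, 3.14].

### API

Orientations are given as [roll, pitch, yaw] about the fixed x, y, z axes, in that order (R = Rz(yaw) Ry(pitch) Rx(roll)).
In Python, from cell import manip gives the robot as it stands.
- The arm moves only by the shell command python3 -m pendant 'ROWS' [FORCE]. ROWS is JSON, a list of rows, each an object with "claw": the finger opening in m, from 0 to 0.094; "delta_pos": the shift along the tool's x, y, z in m, a list of three; "rotation": the turn, a rotation vector about the tool's x, y, z in rad, a list of three. A call has 1 to 10 rows; each row is the pose to reach, as a shift and turn from the pose measured when the call began, along the tool's axes at that moment; what a row does not reach only later rows make up. A row lasts 1/8 s, in which the tool goes at most 62.5 mm and 10.7 degrees, less where a joint would pass 70% of its speed; a pose out of reach is approached as far as the arm can. A call with a gripper value outside its range is refused whole. The fingers move at their own pace and stop on an object; FORCE is the grip in N (left out, the last holds). Time passes only in rows, so rows that repeat a pose let the fingers close. It gives the time, the measured TCP pose, the force and the opening at its end, in the units of the state.
- manip.read_state(): the state, without advancing time (a new reading comes with each control period).
- manip.camera(name): name is "side" or "top"; returns the picture (400x640x3 uint8, red, green, blue); there is no depth.
- manip.camera_model(name): a dict with "fx", "fy", "cx", "cy" (pixels), "distortion" ([k1, k2, p1, p2, k3] as OpenCV has them; the pictures are not rectified), "cam_to_world" (4x4, takes a point from camera to world coordinates). Camera axes: x right, y up, looking along -z (the intrinsics and any distortion apply to the point x, -y, -z); pixel columns grow to the right and rows downward; lengths in mm; the calibration is good to about 2 mm. A picture is of the moment at which its call begins. camera_model takes no time and is no camera call.
- manip.sign_off(): hands the job in, once; it reports no verdict.
The state is a dict: "clock": time; "joints": joint angles; "qd": joint speeds; "effort": joint torques, N m; "eef_pos": TCP position; "eef_rot": TCP orientation; "wrist_force": force on the tool from outside, world axes, zero at the start; "moment": the same for the moment, N m; "finger_gap": finger opening in mm.
Only numpy, scipy, OpenCV 4.12 (cv2) and the standard library are available. Lean on these libraries where they do the work, as an engineer would, in place of code of your own. Each camera call takes 0.05 s, during which the arm holds its last target.

### The job

Release the spring latch of the bottle rack by pushing the dowel through the small hole in the back of its side panel, so that the gate springs open. Slide every bottle out through the mouth of the rack and stand them all upright on the wooden serving board, then swing the gate shut until the latch has caught it again and leave the dowel lying with its handle on the cork mat. Leave the other things on the worktop where they stand.

Things in the scene. Friction and masses are not known exactly. Their poses are not given: they have to be found in the camera images.
- rack: fixed plywood bottle rack. Origin: on the worktop at the middle of its mouth; x points from the mouth back into the rack (bottles come out towards -x), z up. A lane 60 mm wide (y -30 to +30 mm) runs from x = 0 to 212 mm between two side walls (outer faces y = -36 and +36 mm).
- rack_mouth (a point): middle of the mouth on the lane's floor, which is 6 mm thick; axes as the rack's.
- rack_deck (a point): middle of the mouth at the top of the deck, 106 mm above the worktop. The deck (6 mm thick) covers the lane but for a slot 34 mm wide along its middle, open at the mouth. Bottle bodies are under it, necks stand up through the slot: a bottle can only slide to -x, and be lifted when its body is wholly in front of rack x = 0.
- rack_panel (a point): outer end of the side panel, at its back, on the worktop. The panel (rack x 0 to 8 mm, y -36 to -140 mm, 106 mm high) holds the hole; the latch is on its front (-x) side. Behind it is open worktop but for a 30 mm high foot, x 8 to 53 mm, y -130 to -138 mm.
- rack_hole (a point): centre of the square hole, 22 x 22 mm, at the side panel's back surface (rack x = 8, y = -100, z = 60 mm); axes as the rack's. The dowel goes through it along the rack's -x. The latch bar lies behind it: it is met 19.5 mm beyond this point.
- latch (a joint): spring latch on the front of the side panel, rad: 0 = at rest, its tooth over the gate's free edge; grows to 0.5 as its bar is pushed away from the panel through the hole. From about 0.30 on the gate is free; the dowel's tip is then some 38 mm beyond rack_hole (42 mm for certain, 44 mm at most: its stop). Takes 1.5 to 3.5 N; its spring brings it back.
- latch_tooth (a point): tooth of the latch (at rest rack x -25 to -11, y -50 to -35, z 48 to 72 mm); the latch turns about an upright pin at rack x = -34, y = -45 mm, between two steel ears that stand 40 mm out of the panel (y -43 to -55, z 38 to 82 mm). Bevelled outside: the closing gate pushes it aside and it snaps back over the gate.
- gate (a joint): green gate, 82 mm wide, 8 mm thick, 10 to 96 mm above the worktop, across the mouth just in front of x = 0. rad: 0 = shut, about 0.04 when held by the latch (play); a weak spring (1 to 2 N) swings it out to 1.6, standing straight out to -x on the +y side. Shut it by pushing its outer face about 60 mm from the hinge, 5 to 10 N at the end.
- gate_hinge (a point): point on the gate's upright hinge axis, at its +y edge: rack x = -4, y = +40, z = 55 mm; axes as the rack's.
- gate_edge (a point): point in the gate near its free edge, 78 mm from the hinge axis, 55 mm above the worktop; moves with the gate.
- bottle_1: loose amber bottle with red cap, 0.2 kg, in the rack at the start (may be absent). Origin: centre of its underside (6 mm above the worktop in the rack); z up. Body 45 mm across up to 70 mm, shoulder to 86 mm, neck 21 mm across, cap 27 mm across from 126 to 160 mm. Neighbours stand some 51 mm apart.
- bottle_2: loose amber bottle with white cap, 0.2 kg, in the rack at the start (may be absent). Origin: centre of its underside (6 mm above the worktop in the rack); z up. Body 45 mm across up to 70 mm, shoulder to 86 mm, neck 21 mm across, cap 27 mm across from 126 to 160 mm. Neighbours stand some 51 mm apart.
- bottle_3: loose amber bottle with black cap, 0.2 kg, in the rack at the start (may be absent). Origin: centre of its underside (6 mm above the worktop in the rack); z up. Body 45 mm across up to 70 mm, shoulder to 86 mm, neck 21 mm across, cap 27 mm across from 126 to 160 mm. Neighbours stand some 51 mm apart.
- bottle_4: loose amber bottle with yellow cap, 0.2 kg, in the rack at the start (may be absent). Origin: centre of its underside (6 mm above the worktop in the rack); z up. Body 45 mm across up to 70 mm, shoulder to 86 mm, neck 21 mm across, cap 27 mm across from 126 to 160 mm. Neighbours stand some 51 mm apart.
- dowel: loose hand tool, 70 g, lying on the worktop: dark square wooden handle 70 mm long, 20 x 20 mm, with a round light wooden dowel 10 mm across standing out of one end. Origin: centre of the handle; x points along the tool to the dowel's tip.
- dowel_tip (a point): end of the dowel, on its axis, 130 mm from the tool's origin along its x.
- board: fixed wooden serving board, 200 x 180 x 12 mm. Origin: centre of its underside on the worktop; x along the 200 mm side, y along the 180 mm side.
- mat: fixed round cork mat, 140 mm across, 4 mm thick. Origin: centre of its underside.
- spice_d: bystander: spice jar with green lid, 46 mm across, 105 mm high, behind the mat; origin at the centre of its underside.
- garlic_a: bystander: garlic bulb, 56 mm, behind the board; origin at its underside.
- garlic_b: bystander: garlic bulb, 56 mm, to the right of the rack; origin at its underside.
- salt_shaker: bystander: salt shaker, 44 mm across, 90 mm high, to the right of the rack; origin at the centre of its underside.
- spice_a: bystander: spice jar with dark lid, 41 mm across, 105 mm high, behind the rack; origin at the centre of its underside.

How it is judged (in metres and radians):
On the way, in this order (a step that is already met when the one before it is completed fails the run):
1. the latch has been pushed open by the dowel through the hole (value of joint latch above 0.25 rad and x of dowel_tip in the frame of rack_hole below -0.02 m and y of dowel_tip in the frame of rack_hole between -0.02 and 0.02 m and z of dowel_tip in the frame of rack_hole between -0.015 and 0.015 m), for 0.05 s.
2. all bottles stand upright on the serving board (x of bottle_1 in the frame of board between -0.082 and 0.082 m and y of bottle_1 in the frame of board between -0.072 and 0.072 m and z of bottle_1 in the frame of board between 0.006 and 0.018 m and angle between each of bottle_1, bottle_2, bottle_3, bottle_4's own z axis and vertical below 0.1 rad and x of bottle_2 in the frame of board between -0.082 and 0.082 m and y of bottle_2 in the frame of board between -0.072 and 0.072 m and z of bottle_2 in the frame of board between 0.006 and 0.018 m and x of bottle_3 in the frame of board between -0.082 and 0.082 m and y of bottle_3 in the frame of board between -0.072 and 0.072 m and z of bottle_3 in the frame of board between 0.006 and 0.018 m and x of bottle_4 in the frame of board between -0.082 and 0.082 m and y of bottle_4 in the frame of board between -0.072 and 0.072 m and z of bottle_4 in the frame of board between 0.006 and 0.018 m), for 0.2 s.
At the end, for the whole second after the job is handed in: Every bottle stands upright (0.1 rad) and still on the board, the centre of its base at least 18 mm inside the board's edges; gate shut (below 0.09 rad), latch at rest (below 0.08 rad); the dowel lies still, the centre of its handle within 75 mm of the mat's centre (all of step 2 and linear speed of each of bottle_1, bottle_2, bottle_3, bottle_4, dowel below 0.02 m/s and value of joint gate below 0.09 rad and value of joint latch below 0.08 rad and horizontal distance between dowel and mat below 0.075 m and height (world z) of dowel below 0.03 m); the robot touches nothing.
It fails at once if the spice jar with the green lid is displaced by more than 3 cm (distance of spice_d from where it was at the start of the episode above 0.03 m).
It fails at once if the garlic bulb at the back is displaced by more than 3 cm (distance of garlic_a from where it was at the start of the episode above 0.03 m).
It fails at once if the garlic bulb on the right is displaced by more than 3 cm (distance of garlic_b from where it was at the start of the episode above 0.03 m).
It fails at once if the salt shaker is displaced by more than 3 cm (distance of salt_shaker from where it was at the start of the episode above 0.03 m).
It fails at once if the spice jar with the dark lid is displaced by more than 3 cm (distance of spice_a from where it was at the start of the episode above 0.03 m).
Of bottle_1, bottle_2, bottle_3, bottle_4 only 3 to 4 are there at a start; the rules pass over those that are not, and their reading is None.
At some moment in a run one of dowel may be knocked a few centimetres aside while the robot is not near it.
Once in a run the grip may slacken for a moment while it holds something.
It also fails if it takes over 208 s, if anything falls off the work surface, if the arm or the gripper's body presses on something with over 40 N, if the wrist force passes 120 N, or if a joint passes its speed limit or range.

## Working session

There is one attempt and no reset: what is moved stays moved. The work goes in short steps, Python scripts to look and compute and a shell command to move; the robot and the scene stay as the last step left them, time stands still between calls to the robot, and variables do not carry over. Pictures are saved under pics/ and viewed, and the job is handed in when it is done.

```bash
ls -la; mkdir -p pics; python3 - <<'E'
from cell import manip
import cv2
print(manip.read_state())
for n in ("side","top"):
    im=manip.camera(n); cv2.imwrite(f"pics/{n}0.png",im[:,:,::-1]); print(n,manip.camera_model(n))
E
```

```text
total 12
drwxr-xr-x  3 agent agent 4096 Dec  7 05:48 .
drwxr-xr-x 23 root  root  4096 Dec  7 05:48 ..
drwxr-xr-x  2 agent agent 4096 Dec  7 05:48 pics
{'clock': 0.0, 'joints': array([ 1.12539204e+00,  3.00459565e-01,  1.52157902e+00, -5.02090782e-06,
        1.32072981e+00, -6.66190348e-02]), 'qd': array([ 0.00053843,  0.00013269, -0.00074457, -0.00026508, -0.00141989,
        0.00011571]), 'effort': array([ 5.63646372e-04, -5.31828904e+01, -3.52712417e+01,  7.08940532e-02,
        2.45553948e-02, -1.16721890e-04]), 'eef_pos': array([203.28264266, 510.76311591, 204.89354104]), 'eef_rot': array([-3.14041920e+00, -7.34161283e-05,  2.76280861e+00]), 'wrist_force': array([1.01078518, 0.9230955 , 1.14339929]), 'moment': array([0.04815973, 0.02095312, 0.02267864]), 'finger_gap': 94.19746377711098}
side {'fx': 508.3992056342162, 'fy': 508.3992056342162, 'cx': 318.54392828059224, 'cy': 198.47646904981957, 'distortion': array([0.02847324, 0.        , 0.        , 0.        , 0.        ]), 'cam_to_world': array([[ 3.49949889e-01,  6.47474920e-01, -6.76986930e-01,
        -3.22562365e+02],
       [-9.36734614e-01,  2.48009097e-01, -2.47021762e-01,
        -3.95437802e+02],
       [ 7.95852166e-03,  7.20602329e-01,  6.93302925e-01,
         1.05835457e+03],
       [ 0.00000000e+00,  0.00000000e+00,  0.00000000e+00,
         1.00000000e+00]])}
top {'fx': 463.8138011413273, 'fy': 463.8138011413273, 'cx': 322.77024666217795, 'cy': 197.64818032937666, 'distortion': array([-0.00823121,  0.        ,  0.        ,  0.        ,  0.        ]), 'cam_to_world': array([[-7.43129468e-03,  9.97826499e-01, -6.54755983e-02,
         5.25572696e+02],
       [-9.99843984e-01, -6.36512786e-03,  1.64770092e-02,
        -5.25135615e+01],
       [ 1.60244358e-02,  6.55878286e-02,  9.97718124e-01,
         1.40221545e+03],
       [ 0.00000000e+00,  0.00000000e+00,  0.00000000e+00,
         1.00000000e+00]])}
```

View pics/side0.png

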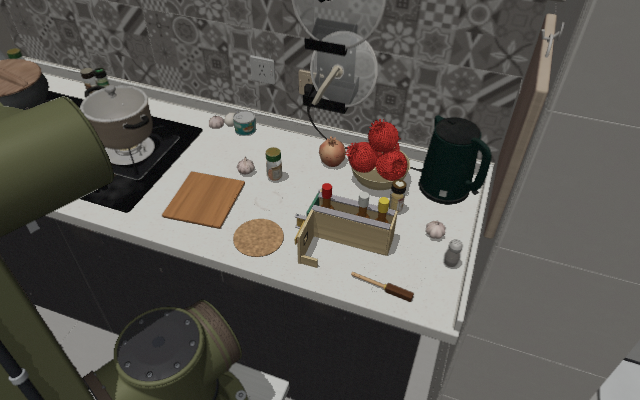

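View pics/top0.png

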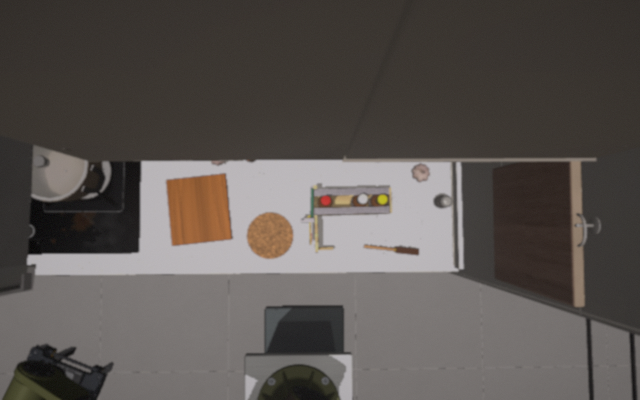

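```bash
cat > h.py <<'E'
import numpy as np, cv2
from cell import manip
from scipy.spatial.transform import Rotation as Rn
M={n:manip.camera_model(n) for n in("side","top")}
def K(n):
    m=M[n];return np.array([[m["fx"],0,m["cx"]],[0,m["fy"],m["cy"]],[0,0,1.]])
def ray(n,uv):
    p=cv2.undistortPoints(np.array([[uv]],float),K(n),M[n]["distortion"])[0,0]
    T=M[n]["cam_to_world"]; d=T[:3,:3]@np.array([p[0],-p[1],-1]); return T[:3,3],d/np.linalg.norm(d)
def plane(n,uv,z):
    o,d=ray(n,uv);return o+d*(z-o[2])/d[2]
def proj(n,P):
    T=M[n]["cam_to_world"];c=(np.atleast_2d(P)-T[:3,3])@T[:3,:3]; c=c*[1,-1,-1]
    return cv2.projectPoints(c.astype(float),np.zeros(3),np.zeros(3),K(n),M[n]["distortion"])[0][:,0]
def tri(a,b): # side uv, top uv -> midpoint, gap
    o1,d1=ray("side",a);o2,d2=ray("top",b)
    s=np.linalg.lstsq(np.c_[d1,-d2],o2-o1,rcond=None)[0];p,q=o1+s[0]*d1,o2+s[1]*d2
    return (p+q)/2,np.linalg.norm(p-q)
def crop(n,x0,y0,x1,y1,k,out,im=None):
    im=manip.camera(n) if im is None else im
    c=cv2.resize(im[y0:y1,x0:x1],None,fx=k,fy=k,interpolation=cv2.INTER_CUBIC)
    cv2.imwrite("pics/"+out,c[:,:,::-1]);return im
E
python3 - <<'E'
from h import *
a=cv2.imread("pics/top0.png")[:,:,::-1];crop("top",290,150,450,270,5,"topz.png",a);crop("top",150,150,310,270,5,"topz2.png",a)
a=cv2.imread("pics/side0.png")[:,:,::-1];crop("side",285,170,425,275,5,"sidez.png",a)
crop("side",340,250,480,310,5,"sidez3.png",a)
E
```

```text
(no output)
```

View pics/topz.png

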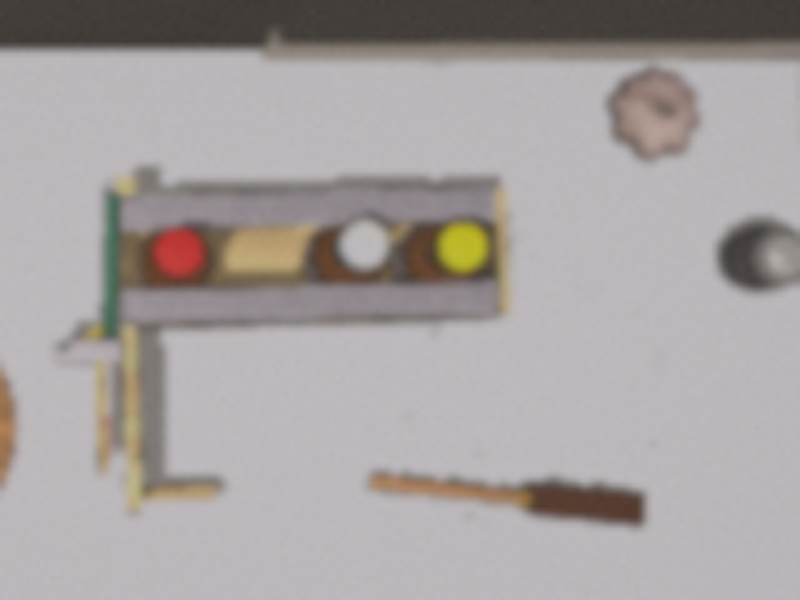

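View pics/topz2.png

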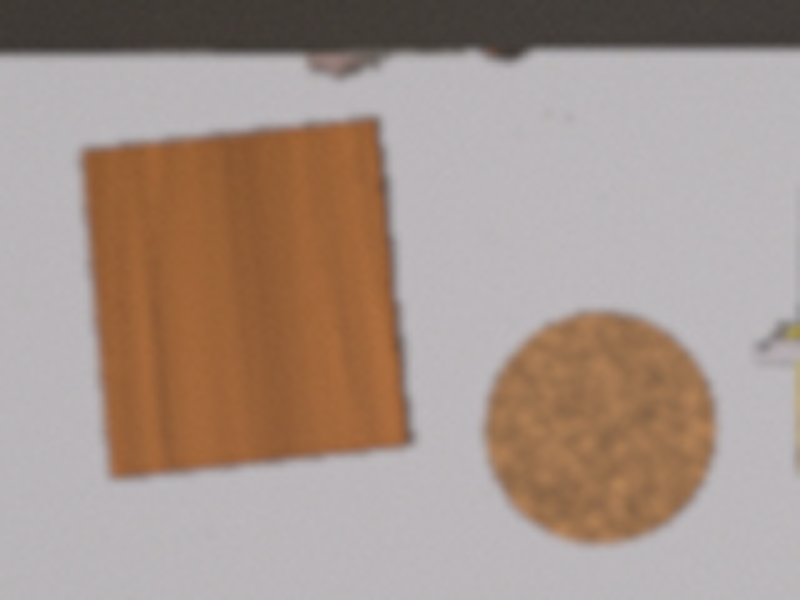

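View pics/sidez.png

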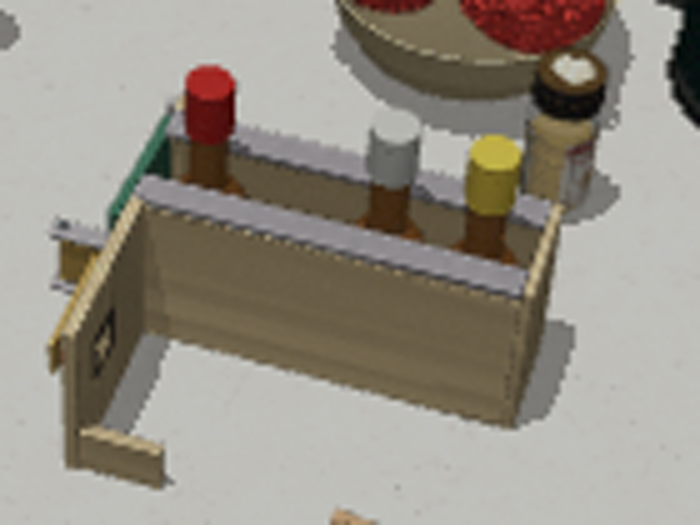

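View pics/sidez3.png

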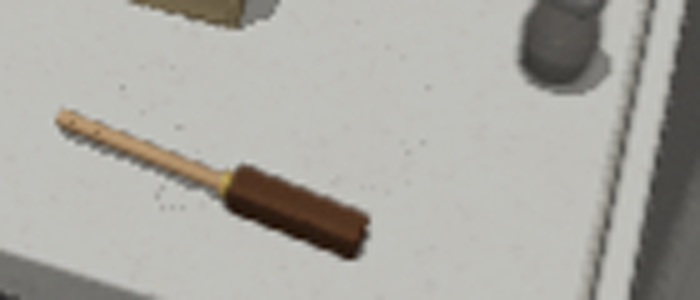

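```bash
python3 - <<'E'
from h import *
np.set_printoptions(precision=1,suppress=True)
f=lambda x,y,ox=290,oy=150:((x+.5)/5-.5+ox,(y+.5)/5-.5+oy)
for nm,p,z in [("deck FL",(120,187),106),("deck NL",(119,325),106),("deck BR far",(498,180),106),("deck BR near",(500,315),106),("panel outer fr",(127,510),106),("panel outer back",(141,510),106),("panel inner fr",(122,325),106),("red",(180,252),166),("white",(363,244),166),("yel",(462,247),166),("dtip",(371,481),10),("hfront",(528,499),15),("hback",(644,509),15),("garlic b",(655,112),28),("salt",(780,258),90),("gate far",(112,190),96),("gate near",(111,335),96)]:
    print(nm,plane("top",f(*p),z))
g=lambda x,y:f(x,y,150,150)
for p in [(83,149),(378,118),(411,442),(112,477)]: print("board",plane("top",g(*p),12))
print("mat",plane("top",g(601,427),4), "garl",plane("top",g(343,60),28),plane("top",g(343,75),28),"spice d",plane("top",g(507,58),100))
s=lambda x,y,ox,oy:((x+.5)/5-.5+ox,(y+.5)/5-.5+oy)
q=lambda x,y:s(x,y,285,170)
for nm,p,t,z in [("red",(211,75),(180,252),166),("white",(395,121),(363,244),166),("yel",(495,147),(462,247),166)]:
    print(nm,tri(q(*p),f(*t)))
print("hole",tri(q(104,343),f(140,438)), )
print("spice_a top",plane("side",q(574,68),105))
for nm,p,z in [("panel bottom outer back",(72,468),0),("rack back near bottom",(512,425),0)]: print(nm,plane("side",q(*p),z))
r=lambda x,y:s(x,y,340,250)
for nm,p,z in [("tip",(62,116),8),("hf",(235,190),12),("hb",(360,238),12)]: print(nm,plane("side",r(*p),z))
for p in [(273,150),(246,166),(435,228),(455,243)]: print(plane("side",p,100),plane("side",p,28))
E
```

```text
deck FL [640.7 -48.4 106. ]
deck NL [563.3 -47.4 106. ]
deck BR far [ 643.4 -261.   106. ]
deck BR near [ 567.5 -260.9  106. ]
panel outer fr [460.5 -51.2 106. ]
panel outer back [460.4 -59.  106. ]
panel inner fr [563.3 -49.1 106. ]
red [600.4 -80.4 166. ]
white [ 604.  -178.4  166. ]
yel [ 602.1 -231.5  166. ]
dtip [ 471.7 -197.2   10. ]
hfront [ 460.5 -290.4   15. ]
hback [ 453.9 -359.8   15. ]
garlic b [ 690.8 -368.5   28. ]
salt [ 599.3 -424.    90. ]
gate far [639.9 -43.9  96. ]
gate near [558.  -42.8  96. ]
board [674.6 393.7  12. ]
board [692.3 217.3  12. ]
board [498.1 196.4  12. ]
board [478.7 373.7  12. ]
mat [506.   84.2   4. ] garl [725.2 235.2  28. ] [716.2 235.1  28. ] spice d [715.4 127.8 100. ]
red (array([600.2, -80.7, 170.8]), np.float64(0.7590598411924455))
white (array([ 604.1, -178.9,  167.7]), np.float64(1.3733057649602678))
yel (array([ 602.1, -231.8,  169.3]), np.float64(1.6816313494208217))
hole (array([499.6, -59.4,  59.5]), np.float64(1.0869998000753625))
spice_a top [ 746.9 -245.3  105. ]
panel bottom outer back [460.7 -56.5   0. ]
rack back near bottom [ 572.5 -267.     0. ]
tip [ 474.3 -199.1    8. ]
hf [ 457.9 -295.2   12. ]
hb [ 451.9 -360.4   12. ]
[761.5 147.9 100. ] [842.9 188.7  28. ]
[665.3 190.5 100. ] [739.5 234.5  28. ]
[ 617.8 -371.4  100. ] [ 688.4 -369.6   28. ]
[ 584.9 -427.8  100. ] [ 653.1 -430.3   28. ]
```

```bash
cat >> h.py <<'E'
def rot(yaw,tilt=0): # degrees; tool down with yaw, then turn about tool x
    return Rn.from_euler('xyz',[np.pi,0,np.radians(yaw)])*Rn.from_rotvec([np.radians(tilt),0,0])
def go(*wps):
    s=manip.read_state();p=s["eef_pos"];R=Rn.from_euler('xyz',s["eef_rot"])
    print("t %.2f"%s["clock"],"pos",np.round(p,1),"rot",np.round(s["eef_rot"],3),"F",np.round(s["wrist_force"],1),"gap %.1f"%s["finger_gap"],"q",np.round(s["joints"],2))
    for t,Rt in wps:
        d=R.inv().apply(np.array(t,float)-p)/1000;print("d",np.round(d,4).tolist(),"r",np.round((R.inv()*Rt).as_rotvec(),3).tolist())
E
python3 - <<'E'
from h import *
go(([430,250,200],rot(120)),([457,-325,150],rot(83.5)))
E
```

```text
t 0.10 pos [203.3 510.8 205. ] rot [-3.141 -0.     2.763] F [ 0.1 -0.8  0.9] gap 94.0 q [ 1.13  0.3   1.52 -0.    1.32 -0.07]
d [-0.3071, -0.1585, 0.0051] r [-0.001, 0.0, 0.668]
d [-0.5448, -0.6827, 0.0556] r [-0.001, 0.001, 1.305]
```

```bash
python3 -m pendant '[{"claw":0.06,"delta_pos":[-0.06,-0.03,0],"rotation":[0,0,0.13]},{"claw":0.06,"delta_pos":[-0.11,-0.06,0],"rotation":[0,0,0.26]},{"claw":0.06,"delta_pos":[-0.16,-0.08,0],"rotation":[0,0,0.39]},{"claw":0.06,"delta_pos":[-0.21,-0.11,0],"rotation":[0,0,0.52]},{"claw":0.06,"delta_pos":[-0.26,-0.135,0],"rotation":[0,0,0.65]},{"claw":0.06,"delta_pos":[-0.307,-0.158,0],"rotation":[0,0,0.67]},{"claw":0.06,"delta_pos":[-0.33,-0.21,0],"rotation":[0,0,0.7]},{"claw":0.06,"delta_pos":[-0.35,-0.26,0],"rotation":[0,0,0.75]},{"claw":0.06,"delta_pos":[-0.37,-0.31,0],"rotation":[0,0,0.8]},{"claw":0.06,"delta_pos":[-0.39,-0.36,0],"rotation":[0,0,0.85]}]' 40
python3 - <<'E'
from h import *
go(([457,-325,150],rot(83.5)))
E
```

```text
clock: 1.35
eef_pos: [432.1, 30.4, 205.2]
eef_rot: [-3.141, 0.001, 1.911]
wrist_force: [1.3, 0.2, 0.4]
finger_gap: 60.2
t 1.35 pos [432.1  30.4 205.2] rot [-3.141e+00  1.000e-03  1.911e+00] F [1.3 0.2 0.4] gap 60.2 q [-0.01  0.04  1.83 -0.    1.28 -0.35]
d [-0.3433, -0.0952, 0.0555] r [-0.001, 0.001, 0.454]
```

```bash
python3 -m pendant '[{"claw":0.06,"delta_pos":[-0.055,-0.015,0.01],"rotation":[0,0,0.07]},{"claw":0.06,"delta_pos":[-0.11,-0.03,0.02],"rotation":[0,0,0.14]},{"claw":0.06,"delta_pos":[-0.165,-0.045,0.03],"rotation":[0,0,0.21]},{"claw":0.06,"delta_pos":[-0.22,-0.06,0.04],"rotation":[0,0,0.28]},{"claw":0.06,"delta_pos":[-0.275,-0.075,0.05],"rotation":[0,0,0.35]},{"claw":0.06,"delta_pos":[-0.32,-0.09,0.055],"rotation":[0,0,0.42]},{"claw":0.06,"delta_pos":[-0.343,-0.095,0.0555],"rotation":[0,0,0.454]},{"claw":0.06,"delta_pos":[-0.343,-0.095,0.0555],"rotation":[0,0,0.454]}]' 40
python3 - <<'E'
from h import *
np.set_printoptions(precision=1,suppress=True)
a=crop("side",340,250,480,310,5,"sA.png");crop("top",290,150,450,270,5,"tA.png")
go(([457,-325,3],rot(83.5)))
E
```

```text
clock: 2.35
eef_pos: [456.7, -325.6, 149.3]
eef_rot: [-3.14, 0.0, 1.456]
wrist_force: [-0.7, 0.2, -0.6]
finger_gap: 59.6
t 2.45 pos [ 457.  -324.   149.8] rot [-3.1  0.   1.5] F [0.1 0.4 0.8] gap 60.1 q [-0.7  0.4  1.6 -0.   1.2 -0.6]
d [-0.0009, 0.0003, 0.1468] r [-0.001, 0.001, 0.001]
```

View pics/tA.png

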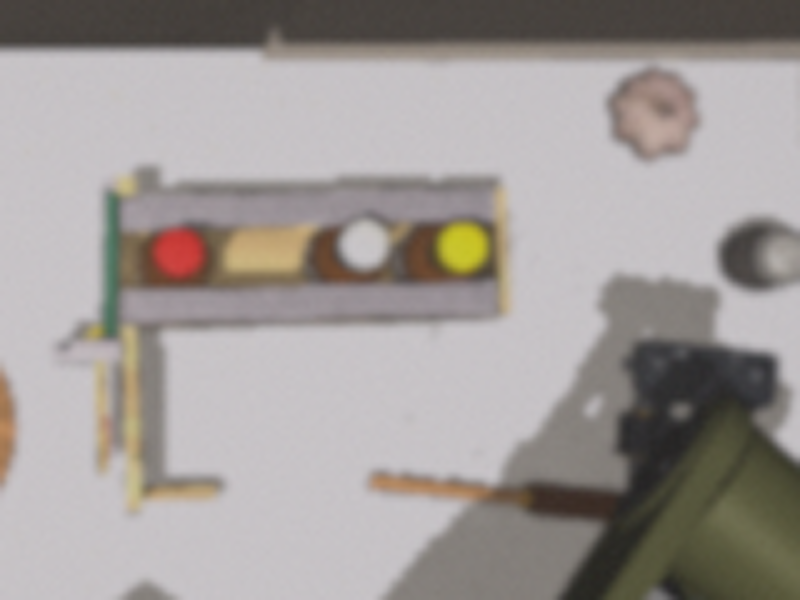

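View pics/sA.png

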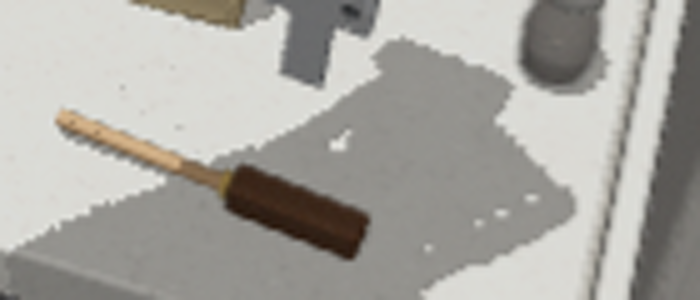

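The dowel is unmoved (tip at crop px 371,481) and the gripper stands over the handle. Descending and gripping.

```bash
python3 -m pendant '[{"claw":0.06,"delta_pos":[-0.001,0,0.05],"rotation":[0,0,0]},{"claw":0.06,"delta_pos":[-0.001,0,0.1],"rotation":[0,0,0]},{"claw":0.06,"delta_pos":[-0.001,0,0.135],"rotation":[0,0,0]},{"claw":0.06,"delta_pos":[-0.001,0,0.146],"rotation":[0,0,0]},{"claw":0.06,"delta_pos":[-0.001,0,0.146],"rotation":[0,0,0]},{"claw":0,"delta_pos":[-0.001,0,0.146],"rotation":[0,0,0]},{"claw":0,"delta_pos":[-0.001,0,0.146],"rotation":[0,0,0]},{"claw":0,"delta_pos":[-0.001,0,0.146],"rotation":[0,0,0]},{"claw":0,"delta_pos":[-0.001,0,0.146],"rotation":[0,0,0]}]' 40
python3 -m pendant '[{"claw":0,"delta_pos":[0,0,-0.04],"rotation":[0,0,0]},{"claw":0,"delta_pos":[0,0,-0.09],"rotation":[0,0,0]},{"claw":0,"delta_pos":[0,0,-0.14],"rotation":[0,0,0]},{"claw":0,"delta_pos":[0,0,-0.14],"rotation":[0,0,0]}]'
python3 - <<'E'
from h import *
a=crop("side",300,160,460,280,5,"sB.png");crop("top",290,150,450,270,5,"tB.png")
go()
E
```

```text
clock: 3.58
eef_pos: [456.7, -325.1, 4.0]
eef_rot: [-3.141, 0.001, 1.458]
wrist_force: [0.4, 0.3, -0.7]
finger_gap: 23.4
clock: 4.08
eef_pos: [458.1, -326.0, 147.8]
eef_rot: [3.137, 0.004, 1.458]
wrist_force: [-0.0, -0.1, -0.7]
finger_gap: 19.2
t 4.17 pos [ 456.6 -324.9  143.6] rot [-3.141e+00  1.000e-03  1.458e+00] F [-0.2  0.8 -1.5] gap 19.8 q [-0.68  0.38  1.56 -0.    1.2  -0.57]
```

View pics/tB.png

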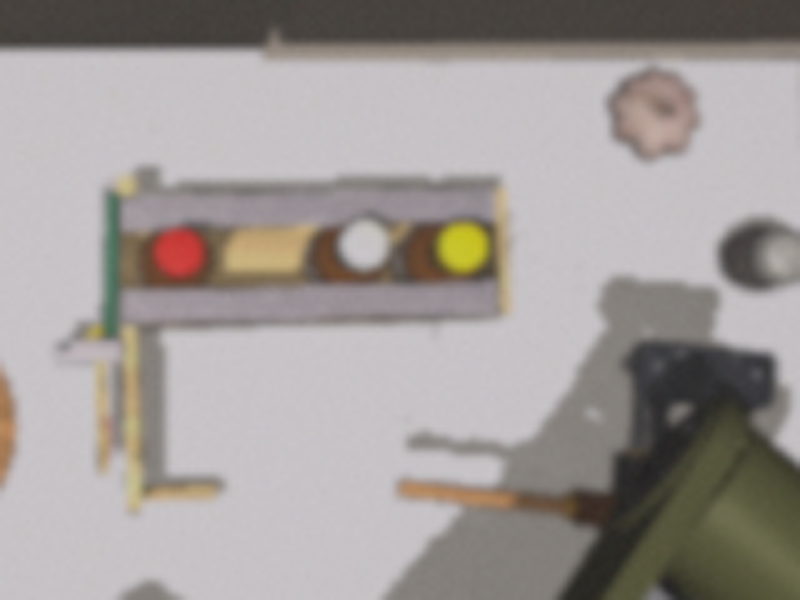

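View pics/sB.png

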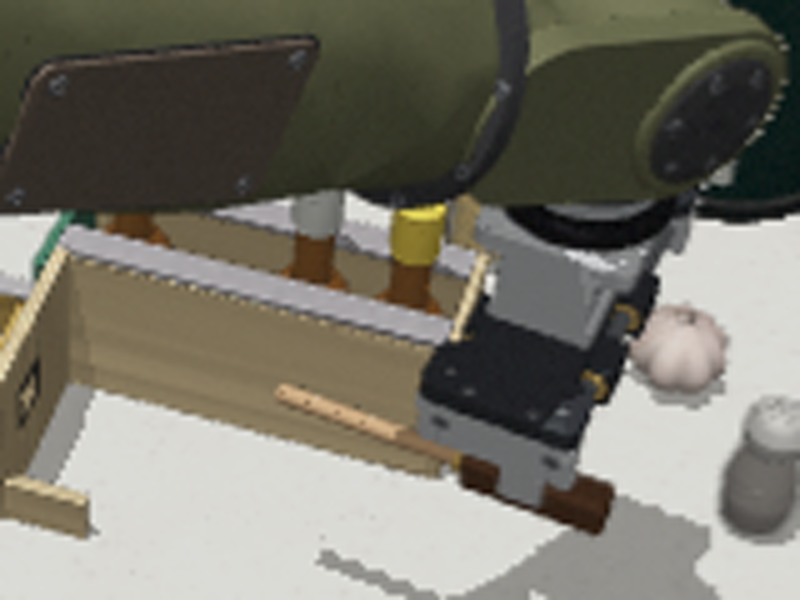

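The dowel is held, lifted: tip at crop px (400,487) in top and (280,392) in side.

```bash
python3 - <<'E'
from h import *
np.set_printoptions(precision=1,suppress=True)
f=lambda x,y,ox,oy:((x+.5)/5-.5+ox,(y+.5)/5-.5+oy)
P,g=tri(f(280,392,300,160),f(400,487,290,150));print(P,g)
s=manip.read_state();R=Rn.from_euler('xyz',s["eef_rot"])
t=R.inv().apply(P-s["eef_pos"]);print("tip in tool",t)
s0=plane("side",f(280,392,300,160),149)
print(s0,plane("top",f(400,487,290,150),149))
E
```

```text
[ 473.8 -199.8  143.6] 1.679458496364331
tip in tool [126.2   3.   -0.2]
[ 469.5 -201.7  149. ] [ 473.8 -198.4  149. ]
```

```bash
python3 - <<'E'
from h import *
t=np.array([127,2,-5])
w=[]
for tip in ([500.8,-120,110],[500.8,-85,60]):
    R=rot(91,-28); w.append((np.array(tip)-R.apply(t),R))
go(*w)
E
```

```text
t 4.17 pos [ 456.6 -324.9  143.6] rot [-3.141e+00  1.000e-03  1.458e+00] F [-0.2  0.8 -1.5] gap 19.8 q [-0.68  0.38  1.56 -0.    1.2  -0.57]
d [0.0828, 0.0379, 0.0388] r [-0.489, 0.032, -0.128]
d [0.1176, 0.034, 0.0888] r [-0.489, 0.032, -0.128]
```

```bash
python3 -m pendant '[{"claw":0,"delta_pos":[0.02,0.01,0.01],"rotation":[-0.12,0.01,-0.03]},{"claw":0,"delta_pos":[0.04,0.02,0.02],"rotation":[-0.24,0.02,-0.06]},{"claw":0,"delta_pos":[0.06,0.03,0.03],"rotation":[-0.36,0.02,-0.1]},{"claw":0,"delta_pos":[0.083,0.038,0.039],"rotation":[-0.489,0.032,-0.128]},{"claw":0,"delta_pos":[0.1,0.036,0.065],"rotation":[-0.489,0.032,-0.128]},{"claw":0,"delta_pos":[0.118,0.034,0.089],"rotation":[-0.489,0.032,-0.128]},{"claw":0,"delta_pos":[0.118,0.034,0.089],"rotation":[-0.489,0.032,-0.128]},{"claw":0,"delta_pos":[0.118,0.034,0.089],"rotation":[-0.489,0.032,-0.128]}]'
python3 - <<'E'
from h import *
a=crop("side",270,170,430,290,5,"sC.png");crop("top",290,150,450,270,5,"tC.png")
go()
E
```

```text
clock: 5.18
eef_pos: [503.8, -212.1, 54.7]
eef_rot: [2.653, 0.0, 1.588]
wrist_force: [0.1, -0.4, -0.8]
finger_gap: 19.6
t 5.28 pos [ 503.9 -212.3   55.2] rot [2.652e+00 1.000e-03 1.588e+00] F [-0.2 -0.2 -0.5] gap 20.2 q [-0.6   0.31  2.    0.6   0.5  -1.11]
```

View pics/tC.png

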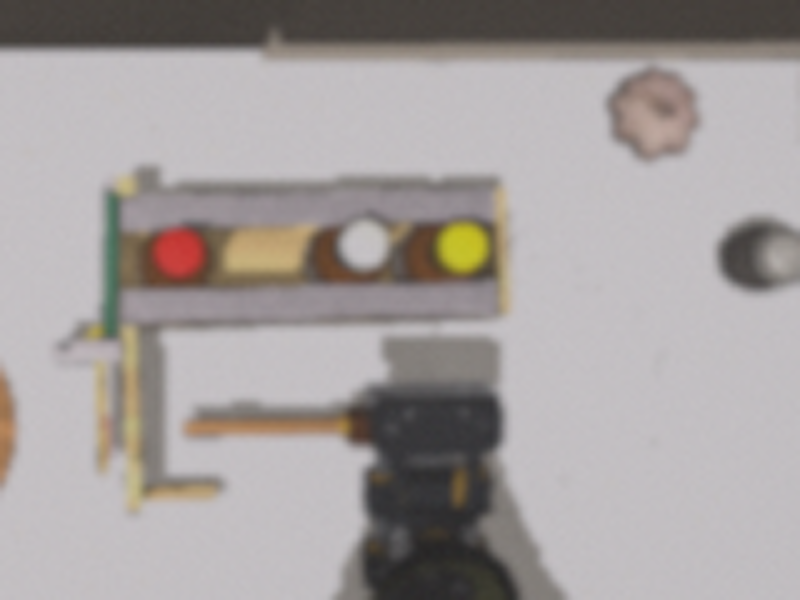

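View pics/sC.png

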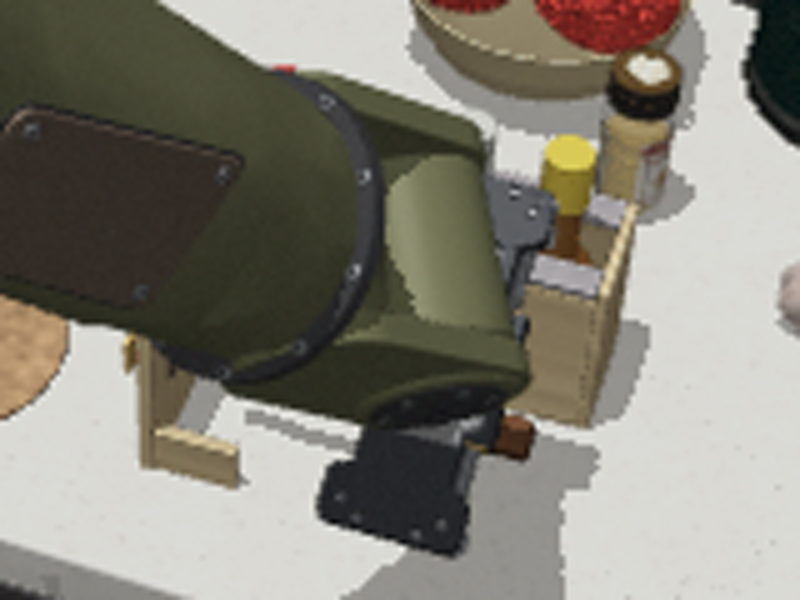

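```bash
python3 - <<'E'
from h import *
np.set_printoptions(precision=1,suppress=True)
f=lambda x,y,ox=290,oy=150:((x+.5)/5-.5+ox,(y+.5)/5-.5+oy)
im=cv2.imread("pics/tC.png")
# dowel centreline by colour in columns
hsv=cv2.cvtColor(im,cv2.COLOR_BGR2HSV);m=((hsv[...,0]>5)&(hsv[...,0]<22)&(hsv[...,1]>90)&(hsv[...,2]>120))
for u in (185,190,200,230,260,290,320,340):
    r=np.flatnonzero(m[400:450,u])+400
    print(u,r.min() if len(r) else None,r.max() if len(r) else None, plane("top",f(u,r.mean()),61) if len(r) else "")
for p in [(127,438),(141,438)]: print(plane("top",f(*p),106))
E
```

```text
185 None None 
190 426 430 [505.  -87.8  61. ]
200 422 431 [505.8 -93.6  61. ]
230 422 430 [ 506.  -110.9   61. ]
260 421 430 [ 506.1 -128.2   61. ]
290 421 430 [ 506.  -145.5   61. ]
320 420 429 [ 506.4 -162.9   61. ]
340 417 431 [ 506.6 -174.4   61. ]
[500.4 -51.5 106. ]
[500.3 -59.3 106. ]
```

```bash
python3 - <<'E'
from h import *
np.set_printoptions(precision=1,suppress=True)
im=cv2.imread("pics/side0.png")[:,:,::-1]
crop("side",292,205,332,265,12,"hole.png",im)
im=cv2.imread("pics/tC.png")
im2=cv2.imread("pics/top0.png")[:,:,::-1]
crop("top",300,180,360,225,12,"tpan.png",im2)
E
```

```text
(no output)
```

View pics/hole.png

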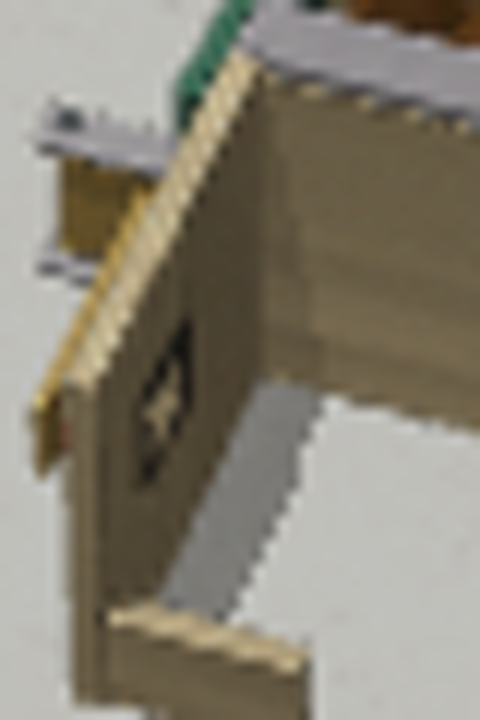

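View pics/tpan.png

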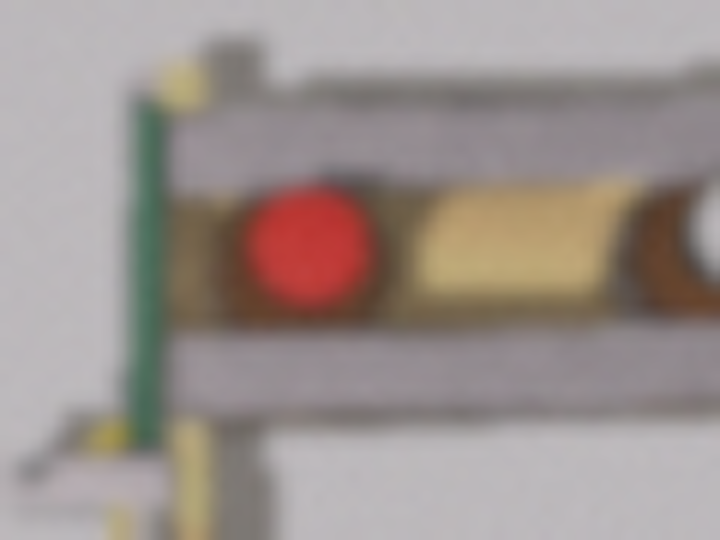

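```bash
python3 - <<'E'
from h import *
np.set_printoptions(precision=1,suppress=True)
f=lambda x,y,k,ox,oy:((x+.5)/k-.5+ox,(y+.5)/k-.5+oy)
t=lambda x,y:f(x,y,12,300,180)
for p,z in [((180,258),106),((180,103),106),((180,413),106),((310,246),166),((170,258),106),((130,97),96),((145,445),96)]: print(plane("top",t(*p),z))
s=lambda x,y:f(x,y,12,292,205)
def py(uv,Y):
    o,d=ray("side",uv);return o+d*(Y-o[1])/d[1]
for p in [(165,403),(137,395),(190,320),(190,405),(140,485)]: print("hole",py(s(*p),-58.5))
for p in [(95,385),(262,75),(100,610)]: print("panel back top",py(s(*p),-58.5))
E
```

```text
[601.3 -50.8 106. ]
[637.5 -51.  106. ]
[565.1 -50.6 106. ]
[600.2 -79.8 166. ]
[601.3 -48.5 106. ]
[639.9 -39.3  96. ]
[558.  -42.3  96. ]
hole [502.6 -58.5  56.4]
hole [486.7 -58.5  75.6]
hole [517.8 -58.5  67.7]
hole [517.3 -58.5  40.3]
hole [487.4 -58.5  45.4]
panel back top [464.  -58.5 102.6]
panel back top [562.  -58.5 102.4]
panel back top [463.4 -58.5  30. ]
```

```bash
python3 - <<'E'
from h import *
np.set_printoptions(precision=1,suppress=True)
im=cv2.imread("pics/sC.png")
c=cv2.resize(im[380:480,440:580],None,fx=5,fy=5,interpolation=cv2.INTER_CUBIC);cv2.imwrite("pics/hb.png",c)
c=cv2.imread("pics/tC.png")[370:480,160:520];cv2.imwrite("pics/tCz.png",cv2.resize(c,None,fx=2.2,fy=2.2,interpolation=cv2.INTER_CUBIC))
E
```

```text
(no output)
```

View pics/hb.png

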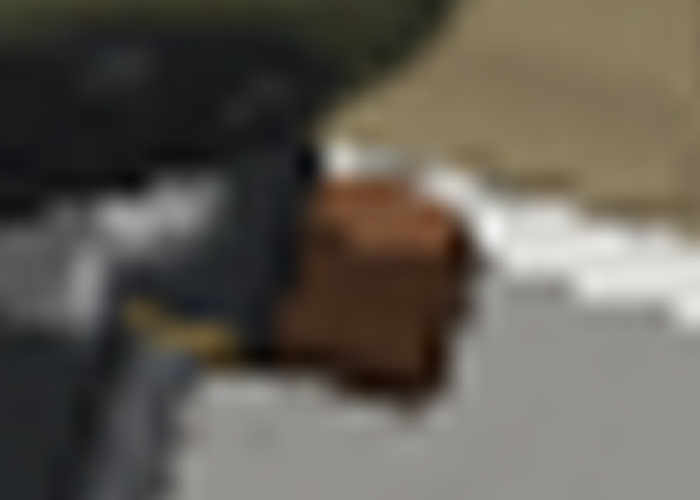

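View pics/tCz.png

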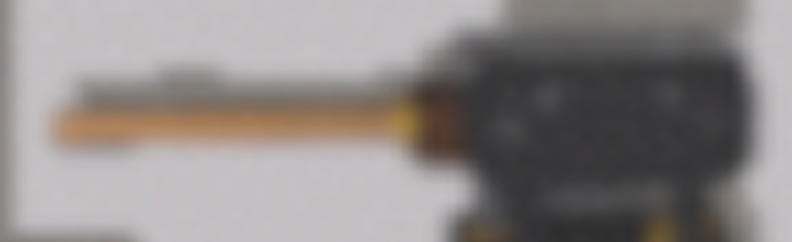

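```bash
python3 - <<'E'
from h import *
np.set_printoptions(precision=1,suppress=True)
o,d=ray("side",(375.5,257.6))
for Y in (-247,-250.5,-254): print(o+d*(Y-o[1])/d[1])
for X in (500,505,508): print(o+d*(X-o[0])/d[0])
s=manip.read_state();R=Rn.from_euler('xyz',s["eef_rot"]);print([s["eef_pos"]+R.apply([-38,yy,zz]) for yy,zz in((0,-6.5),(2,-5),(4,-3))])
E
```

```text
[ 516.9 -247.    41.8]
[ 497.1 -250.5   65.8]
[ 477.3 -254.    89.8]
[ 500.  -250.    62.2]
[ 505.  -249.1   56.2]
[ 508.  -248.6   52.5]
[array([ 501.5, -250.4,   61. ]), array([ 504. , -250.3,   60.6]), array([ 506.7, -250.3,   59.7])]
```

```bash
python3 - <<'E'
from h import *
s=manip.read_state();p=s["eef_pos"];R=rot(91,-28)
tip=np.array([505.3,-85.5,58.3])
go(*[(p+np.array([501.5+dx,Y,60])-tip,R) for Y,dx in ((-72,0),(-50,-.3),(-42,-.4),(-16,-.8))])
E
```

```text
t 5.28 pos [ 503.9 -212.3   55.2] rot [2.652e+00 1.000e-03 1.588e+00] F [-0.2 -0.2 -0.5] gap 20.2 q [-0.6   0.31  2.    0.6   0.5  -1.11]
d [0.0136, -0.0023, -0.0032] r [0.001, 0.001, 0.0]
d [0.0356, -0.0023, -0.0032] r [0.001, 0.001, 0.0]
d [0.0436, -0.0022, -0.0032] r [0.001, 0.001, 0.0]
d [0.0696, -0.0022, -0.0032] r [0.001, 0.001, 0.0]
```

```bash
python3 -m pendant '[{"claw":0,"delta_pos":[0.007,-0.0023,-0.0032],"rotation":[0,0,0]},{"claw":0,"delta_pos":[0.0136,-0.0023,-0.0032],"rotation":[0,0,0]},{"claw":0,"delta_pos":[0.02,-0.0023,-0.0032],"rotation":[0,0,0]},{"claw":0,"delta_pos":[0.028,-0.0023,-0.0032],"rotation":[0,0,0]},{"claw":0,"delta_pos":[0.0356,-0.0023,-0.0032],"rotation":[0,0,0]},{"claw":0,"delta_pos":[0.0356,-0.0023,-0.0032],"rotation":[0,0,0]}]'
python3 - <<'E'
from h import *
a=crop("side",270,170,430,290,5,"sD.png");crop("top",290,150,410,240,6,"tD.png")
go()
E
```

```text
clock: 6.02
eef_pos: [499.8, -176.2, 56.8]
eef_rot: [2.652, 0.001, 1.589]
wrist_force: [-0.2, -0.2, -0.6]
finger_gap: 19.0
t 6.12 pos [ 499.9 -176.8   56.9] rot [2.652e+00 1.000e-03 1.588e+00] F [ 0.1 -0.2  0. ] gap 19.2 q [-0.54  0.27  2.05  0.58  0.46 -1.03]
```

View pics/tD.png

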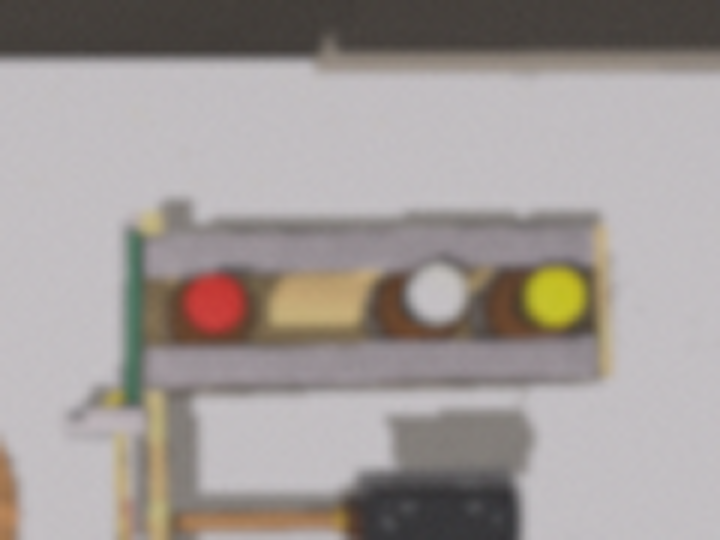

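No contact force, the tip is in the hole. Push on.

```bash
python3 -m pendant '[{"claw":0,"delta_pos":[0.008,0,0],"rotation":[0,0,0]},{"claw":0,"delta_pos":[0.016,0,0],"rotation":[0,0,0]},{"claw":0,"delta_pos":[0.022,0,0],"rotation":[0,0,0]},{"claw":0,"delta_pos":[0.027,0,0],"rotation":[0,0,0]},{"claw":0,"delta_pos":[0.031,0,0],"rotation":[0,0,0]},{"claw":0,"delta_pos":[0.031,0,0],"rotation":[0,0,0]}]'
python3 - <<'E'
from h import *
crop("top",270,150,390,240,6,"tE.png")
go()
E
```

```text
clock: 6.88
eef_pos: [499.0, -145.3, 56.6]
eef_rot: [2.653, 0.001, 1.589]
wrist_force: [-4.3, -3.0, -0.8]
finger_gap: 19.3
t 6.92 pos [ 499.  -145.4   56.6] rot [2.653e+00 1.000e-03 1.589e+00] F [-4.  -2.7 -0.7] gap 19.4 q [-0.47  0.24  2.09  0.55  0.43 -0.95]
```

View pics/tE.png

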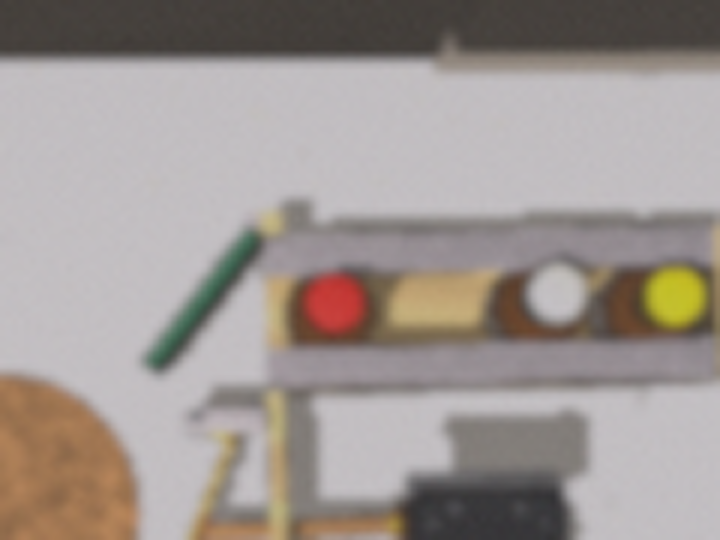

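The latch bar is swung out and the gate (green, px 150–260) is already springing open. Hold, then withdraw.

```bash
python3 -m pendant '[{"claw":0,"delta_pos":[0.002,0,0],"rotation":[0,0,0]},{"claw":0,"delta_pos":[0.002,0,0],"rotation":[0,0,0]},{"claw":0,"delta_pos":[0.002,0,0],"rotation":[0,0,0]},{"claw":0,"delta_pos":[0.002,0,0],"rotation":[0,0,0]}]'
python3 - <<'E'
from h import *
crop("top",270,150,390,240,6,"tF.png")
go()
E
```

```text
clock: 7.42
eef_pos: [498.9, -143.4, 56.5]
eef_rot: [2.653, 0.001, 1.589]
wrist_force: [-1.7, -4.4, -1.2]
finger_gap: 20.0
t 7.47 pos [ 499.1 -143.5   56.7] rot [2.652e+00 1.000e-03 1.589e+00] F [-0.7 -2.7 -0.6] gap 20.0 q [-0.46  0.24  2.09  0.55  0.43 -0.94]
```

View pics/tF.png

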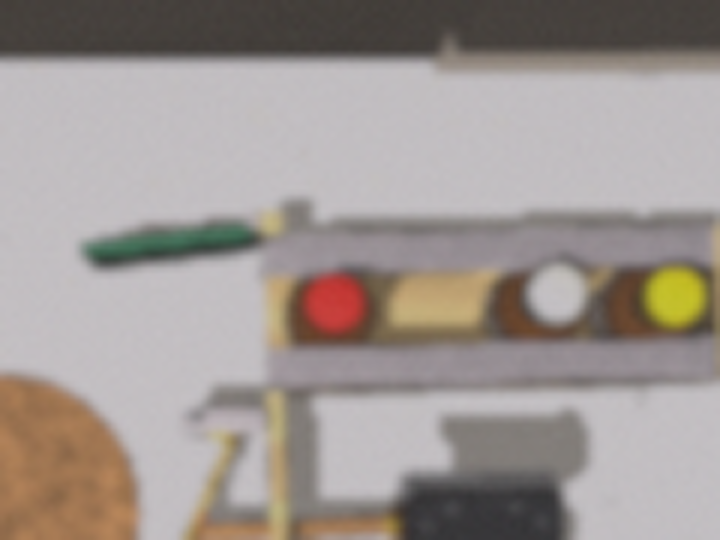

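```bash
python3 - <<'E'
from h import *
go(([500.5,-218,57],rot(91,-28)),([495,-218,200],rot(91,0)),([495,-100,200],rot(95,0)),([500,68,200],rot(100,0)))
E
```

```text
t 7.47 pos [ 499.1 -143.5   56.7] rot [2.652e+00 1.000e-03 1.589e+00] F [-0.7 -2.7 -0.6] gap 20.0 q [-0.46  0.24  2.09  0.55  0.43 -0.94]
d [-0.0745, 0.0001, -0.0001] r [0.001, 0.001, 0.001]
d [-0.0746, 0.0625, -0.129] r [0.489, 0.001, 0.001]
d [0.0434, 0.0644, -0.1281] r [0.489, 0.018, -0.068]
d [0.2113, 0.0716, -0.1245] r [0.488, 0.04, -0.153]
```

```bash
python3 -m pendant '[{"claw":0,"delta_pos":[-0.025,0,0],"rotation":[0,0,0]},{"claw":0,"delta_pos":[-0.05,0,0],"rotation":[0,0,0]},{"claw":0,"delta_pos":[-0.0745,0,0],"rotation":[0,0,0]},{"claw":0,"delta_pos":[-0.0745,0,0],"rotation":[0,0,0]},{"claw":0,"delta_pos":[-0.0745,0.0156,-0.032],"rotation":[0.12,0,0]},{"claw":0,"delta_pos":[-0.0745,0.031,-0.064],"rotation":[0.24,0,0]},{"claw":0,"delta_pos":[-0.0745,0.047,-0.097],"rotation":[0.36,0,0]},{"claw":0,"delta_pos":[-0.0745,0.0625,-0.129],"rotation":[0.489,0,0]},{"claw":0,"delta_pos":[-0.0745,0.0625,-0.129],"rotation":[0.489,0,0]}]'
python3 - <<'E'
from h import *
crop("top",270,150,430,270,5,"tG.png");crop("side",270,150,430,270,5,"sG.png")
go(([495,-100,200],rot(95,0)),([500,68,200],rot(100,0)),([500,68,11],rot(100,0)))
E
```

```text
clock: 8.6
eef_pos: [496.8, -217.1, 202.3]
eef_rot: [3.139, 0.003, 1.59]
wrist_force: [-1.1, -0.5, -1.8]
finger_gap: 19.5
t 8.70 pos [ 495.1 -217.   199.2] rot [3.141e+00 1.000e-03 1.590e+00] F [ 0.2  0.1 -0.3] gap 19.4 q [-0.48  0.28  1.56 -0.    1.3  -0.5 ]
d [0.117, 0.0021, -0.0009] r [0.001, 0.001, -0.068]
d [0.2849, 0.0103, -0.001] r [0.001, 0.001, -0.156]
d [0.285, 0.0101, 0.188] r [0.001, 0.001, -0.156]
```

View pics/tG.png

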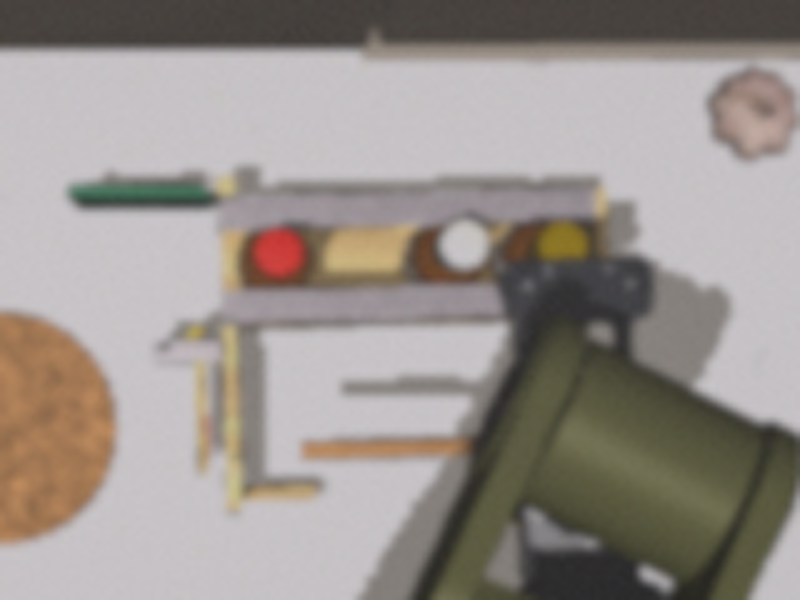

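View pics/sG.png

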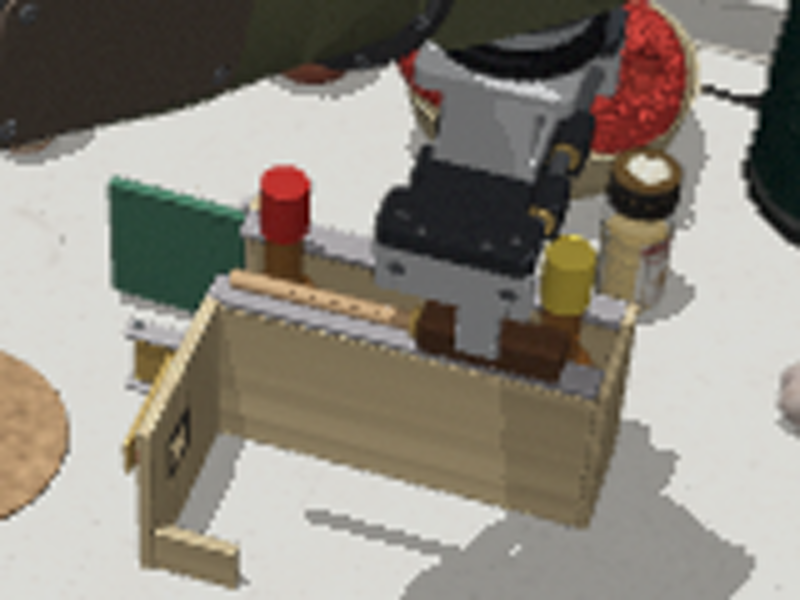

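Gate fully open, latch back at rest, dowel held. Now take it to the mat.

```bash
python3 -m pendant '[{"claw":0,"delta_pos":[0.055,0.001,0],"rotation":[0,0,-0.03]},{"claw":0,"delta_pos":[0.11,0.002,0],"rotation":[0,0,-0.06]},{"claw":0,"delta_pos":[0.165,0.005,0],"rotation":[0,0,-0.09]},{"claw":0,"delta_pos":[0.22,0.007,0],"rotation":[0,0,-0.12]},{"claw":0,"delta_pos":[0.265,0.01,0.02],"rotation":[0,0,-0.156]},{"claw":0,"delta_pos":[0.285,0.01,0.06],"rotation":[0,0,-0.156]},{"claw":0,"delta_pos":[0.285,0.01,0.11],"rotation":[0,0,-0.156]},{"claw":0,"delta_pos":[0.285,0.01,0.15],"rotation":[0,0,-0.156]},{"claw":0,"delta_pos":[0.285,0.01,0.17],"rotation":[0,0,-0.156]},{"claw":0,"delta_pos":[0.285,0.01,0.17],"rotation":[0,0,-0.156]}]'
python3 - <<'E'
from h import *
crop("top",200,150,360,270,5,"tH.png");crop("side",210,170,330,260,6,"sH.png")
go(([500,68,11],rot(100,0)))
E
```

```text
clock: 9.95
eef_pos: [498.0, 68.0, 27.1]
eef_rot: [-3.139, 0.0, 1.745]
wrist_force: [-0.6, 0.2, 0.3]
finger_gap: 19.6
t 10.05 pos [499.6  68.   29.3] rot [3.140e+00 1.000e-03 1.745e+00] F [ 0.1 -0.2 -0.3] gap 19.5 q [ 0.06  0.43  1.81 -0.    0.91 -0.11]
d [-0.0001, 0.0004, 0.0183] r [0.001, 0.001, 0.0]
```

View pics/tH.png

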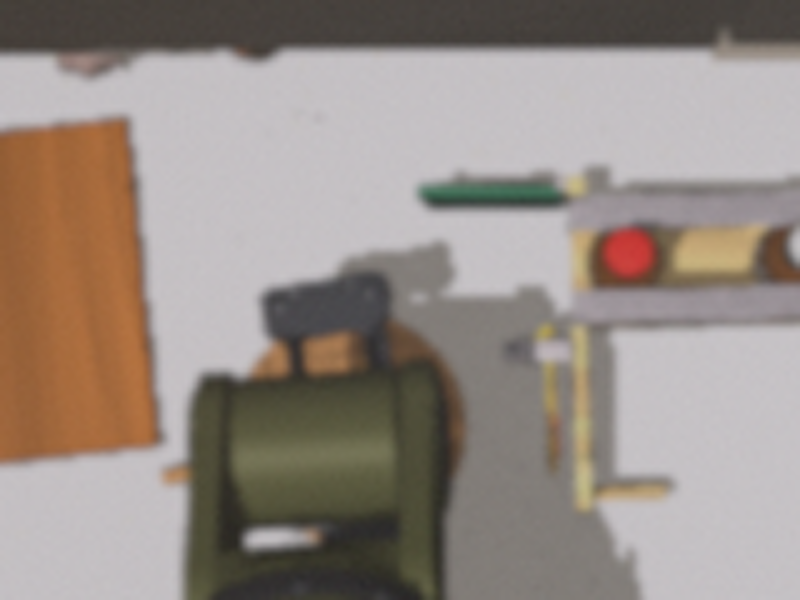

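View pics/sH.png

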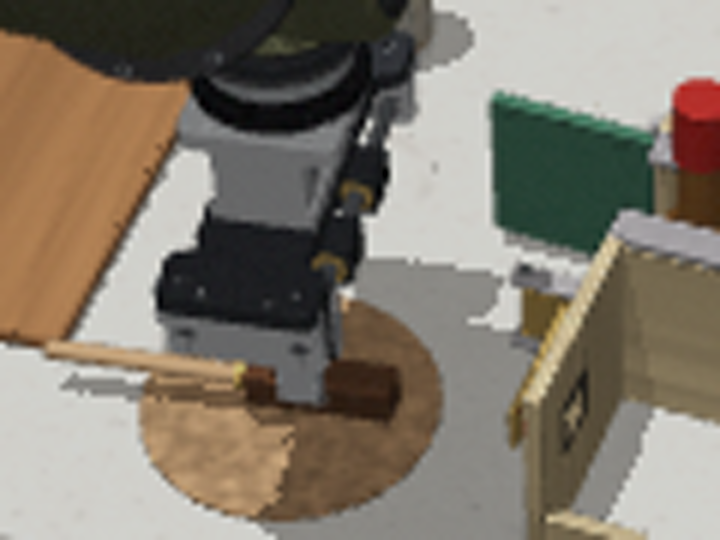

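Handle over the mat, tip (crop px 165,475) clear of the board's corner. Lower and release.

```bash
python3 -m pendant '[{"claw":0,"delta_pos":[0,0,0.008],"rotation":[0,0,0]},{"claw":0,"delta_pos":[0,0,0.014],"rotation":[0,0,0]},{"claw":0,"delta_pos":[0,0,0.018],"rotation":[0,0,0]},{"claw":0,"delta_pos":[0,0,0.018],"rotation":[0,0,0]}]'
python3 -m pendant '[{"claw":0.03,"delta_pos":[0,0,0],"rotation":[0,0,0]},{"claw":0.05,"delta_pos":[0,0,0],"rotation":[0,0,0]},{"claw":0.06,"delta_pos":[0,0,0],"rotation":[0,0,0]},{"claw":0.06,"delta_pos":[0,0,-0.05],"rotation":[0,0,0]},{"claw":0.06,"delta_pos":[0,0,-0.11],"rotation":[0,0,0]},{"claw":0.06,"delta_pos":[0,0,-0.17],"rotation":[0,0,0]},{"claw":0.06,"delta_pos":[0,0,-0.19],"rotation":[0,0,0]},{"claw":0.06,"delta_pos":[0,0,-0.19],"rotation":[0,0,0]}]'
python3 - <<'E'
from h import *
go(([600.3,-80,200],rot(91,0)),([600.3,-80,136],rot(91,0)))
E
```

```text
clock: 10.55
eef_pos: [499.9, 67.8, 13.7]
eef_rot: [3.14, 0.001, 1.745]
wrist_force: [-17.8, -3.1, 39.2]
finger_gap: 19.3
clock: 11.55
eef_pos: [500.0, 68.0, 204.5]
eef_rot: [3.137, 0.001, 1.745]
wrist_force: [-0.2, -0.1, 0.1]
finger_gap: 60.2
t 11.55 pos [500.   68.  204.5] rot [3.137e+00 1.000e-03 1.745e+00] F [-0.2 -0.1  0.1] gap 60.2 q [ 0.06  0.2   1.65 -0.    1.29 -0.11]
d [-0.1632, 0.0731, 0.005] r [0.004, 0.001, 0.157]
d [-0.1631, 0.0728, 0.069] r [0.004, 0.001, 0.157]
```

```bash
python3 -m pendant '[{"claw":0.06,"delta_pos":[-0.055,0.025,0.002],"rotation":[0,0,0.05]},{"claw":0.06,"delta_pos":[-0.11,0.05,0.004],"rotation":[0,0,0.1]},{"claw":0.06,"delta_pos":[-0.163,0.073,0.005],"rotation":[0,0,0.157]},{"claw":0.06,"delta_pos":[-0.163,0.073,0.005],"rotation":[0,0,0.157]},{"claw":0.06,"delta_pos":[-0.163,0.073,0.02],"rotation":[0,0,0.157]},{"claw":0.06,"delta_pos":[-0.163,0.073,0.05],"rotation":[0,0,0.157]},{"claw":0.06,"delta_pos":[-0.163,0.073,0.069],"rotation":[0,0,0.157]},{"claw":0.06,"delta_pos":[-0.163,0.073,0.069],"rotation":[0,0,0.157]}]'
python3 - <<'E'
from h import *
crop("top",200,150,360,270,5,"tI.png");crop("side",200,140,360,260,5,"sI.png")
go(([600.3,-80,136],rot(91,0)))
E
```

```text
clock: 12.55
eef_pos: [599.1, -78.5, 133.8]
eef_rot: [3.141, -0.0, 1.59]
wrist_force: [-1.0, 0.5, -0.5]
finger_gap: 60.3
t 12.65 pos [600.4 -79.1 136.2] rot [3.137e+00 1.000e-03 1.590e+00] F [ 0.  -0.2 -0.6] gap 59.9 q [-0.19  0.48  1.44  0.    1.22 -0.21]
d [-0.0009, -0.0001, 0.0002] r [0.004, 0.001, 0.001]
```

View pics/tI.png

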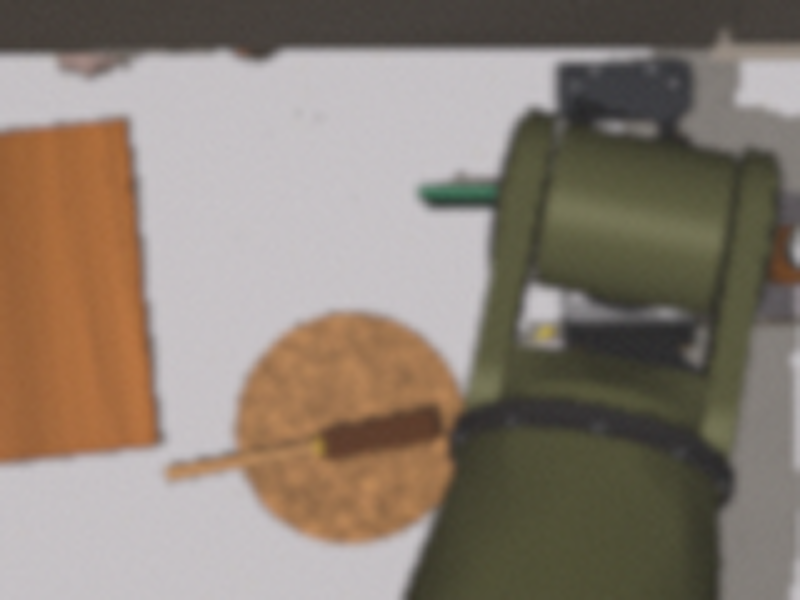

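View pics/sI.png

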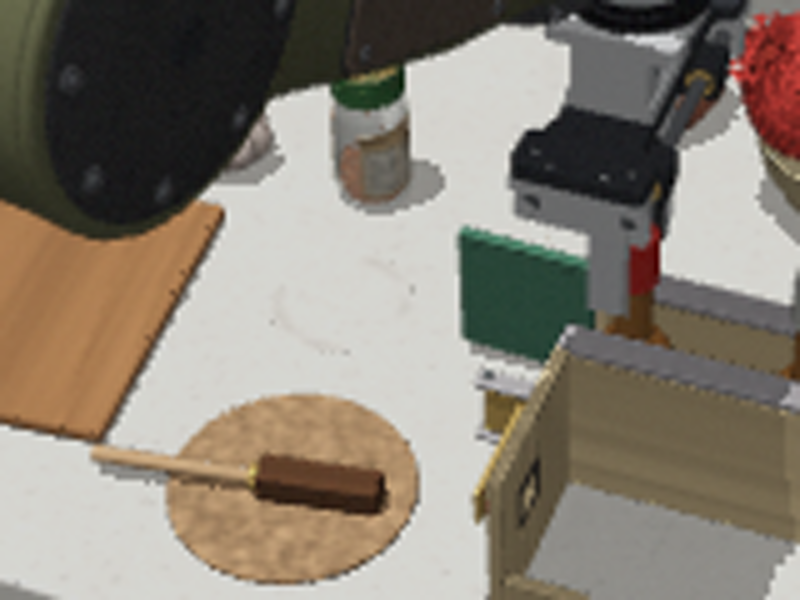

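```bash
python3 -m pendant '[{"claw":0.01,"delta_pos":[-0.001,0,0],"rotation":[0,0,0]},{"claw":0.01,"delta_pos":[-0.001,0,0],"rotation":[0,0,0]},{"claw":0.01,"delta_pos":[-0.001,0,0],"rotation":[0,0,0]},{"claw":0.01,"delta_pos":[-0.001,0,0],"rotation":[0,0,0]},{"claw":0.01,"delta_pos":[0.0,0.0,-0.003],"rotation":[0,0,0]},{"claw":0.01,"delta_pos":[0.02,0.0005,-0.003],"rotation":[0,0,0]},{"claw":0.01,"delta_pos":[0.04,0.0005,-0.003],"rotation":[0,0,0]},{"claw":0.01,"delta_pos":[0.06,0.001,-0.003],"rotation":[0,0,0]},{"claw":0.01,"delta_pos":[0.08,0.001,-0.003],"rotation":[0,0,0]},{"claw":0.01,"delta_pos":[0.08,0.001,-0.003],"rotation":[0,0,0]}]' 40
python3 - <<'E'
from h import *
crop("top",200,150,360,270,5,"tJ.png");crop("side",200,140,360,260,5,"sJ.png")
go()
E
```

```text
clock: 13.9
eef_pos: [599.8, 2.8, 139.2]
eef_rot: [3.137, 0.001, 1.592]
wrist_force: [-0.0, -0.1, -2.2]
finger_gap: 26.4
t 14.00 pos [599.8   1.2 139.2] rot [3.137e+00 1.000e-03 1.590e+00] F [-0.   0.1 -2.5] gap 26.0 q [-0.06  0.47  1.45 -0.    1.22 -0.08]
```

View pics/sJ.png

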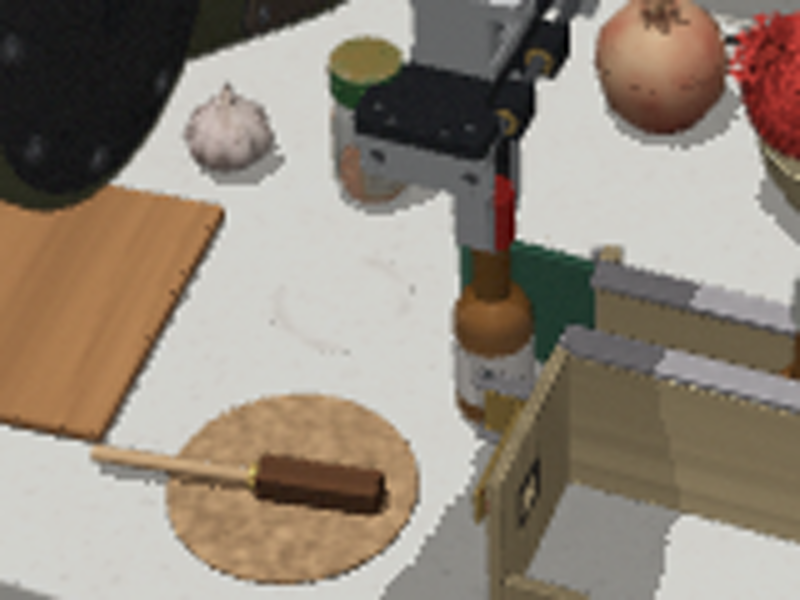

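Red bottle is out and upright in front of the mouth. Carry to the board.

```bash
python3 - <<'E'
from h import *
c=np.array([585.9,295.3]);a=np.radians(6.2);Rm=np.array([[np.cos(a),-np.sin(a)],[np.sin(a),np.cos(a)]])
for l in ((50,40),(50,-35),(-45,0)): print(l,c+Rm@np.array(l))
go(([600,1,195],rot(91)),([631,340,195],rot(91)),([631,340,143],rot(91)))
E
```

```text
(50, 40) [631.28757397 340.46600634]
(50, -35) [639.38752565 265.90468405]
(-45, 0) [541.16320662 290.44002899]
t 14.00 pos [599.8   1.2 139.2] rot [3.137e+00 1.000e-03 1.590e+00] F [-0.   0.1 -2.5] gap 26.0 q [-0.06  0.47  1.45 -0.    1.22 -0.08]
d [-0.0002, 0.0004, -0.0558] r [0.004, 0.001, 0.002]
d [0.3381, 0.038, -0.0559] r [0.004, 0.001, 0.002]
d [0.3382, 0.0377, -0.0039] r [0.004, 0.001, 0.002]
```

```bash
python3 -m pendant '[{"claw":0.01,"delta_pos":[0,0,-0.03],"rotation":[0,0,0]},{"claw":0.01,"delta_pos":[0.02,0.002,-0.056],"rotation":[0,0,0]},{"claw":0.01,"delta_pos":[0.06,0.007,-0.056],"rotation":[0.004,0,0]},{"claw":0.01,"delta_pos":[0.11,0.012,-0.056],"rotation":[0.004,0,0]},{"claw":0.01,"delta_pos":[0.16,0.018,-0.056],"rotation":[0.004,0,0]},{"claw":0.01,"delta_pos":[0.21,0.024,-0.056],"rotation":[0.004,0,0]},{"claw":0.01,"delta_pos":[0.26,0.03,-0.056],"rotation":[0.004,0,0]},{"claw":0.01,"delta_pos":[0.31,0.036,-0.056],"rotation":[0.004,0,0]},{"claw":0.01,"delta_pos":[0.338,0.038,-0.056],"rotation":[0.004,0,0]},{"claw":0.01,"delta_pos":[0.338,0.038,-0.056],"rotation":[0.004,0,0]}]'
python3 - <<'E'
from h import *
crop("top",150,150,310,270,5,"tK.png");crop("side",130,100,290,220,5,"sK.png")
go(([631,340,145],rot(91)))
E
```

```text
clock: 15.25
eef_pos: [630.8, 341.1, 194.2]
eef_rot: [-3.141, 0.001, 1.592]
wrist_force: [0.5, 0.1, -2.2]
finger_gap: 26.3
t 15.35 pos [631.3 338.9 194.7] rot [3.142e+00 1.000e-03 1.590e+00] F [-0.2  0.3 -1.9] gap 26.3 q [ 0.44  0.7   0.96 -0.    1.48  0.42]
d [0.0011, -0.0003, 0.0497] r [0.0, 0.001, 0.001]
```

View pics/sK.png

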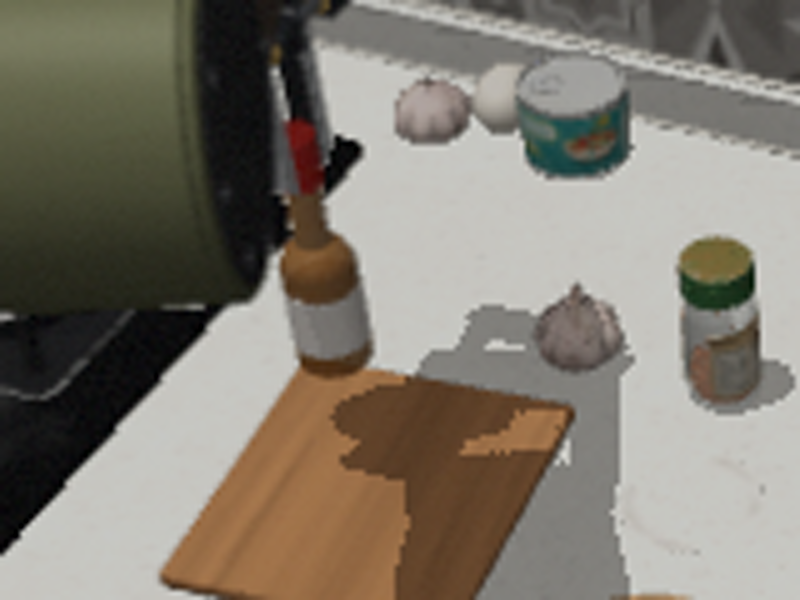

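View pics/tK.png

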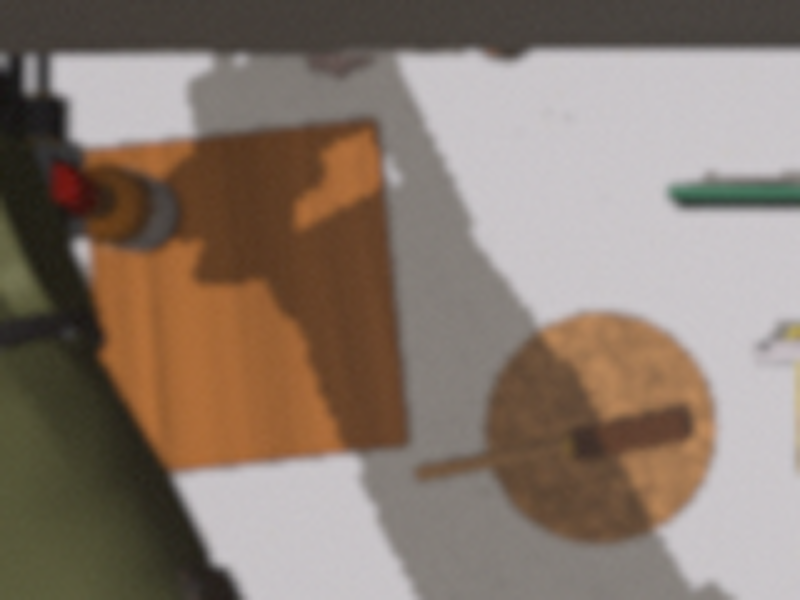

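```bash
python3 -m pendant '[{"claw":0.01,"delta_pos":[0.001,0,0.02],"rotation":[0,0,0]},{"claw":0.01,"delta_pos":[0.001,0,0.036],"rotation":[0,0,0]},{"claw":0.01,"delta_pos":[0.001,0,0.046],"rotation":[0,0,0]},{"claw":0.01,"delta_pos":[0.001,0,0.05],"rotation":[0,0,0]},{"claw":0.01,"delta_pos":[0.001,0,0.05],"rotation":[0,0,0]}]'
```

```text
clock: 15.98
eef_pos: [631.3, 339.8, 144.9]
eef_rot: [3.141, 0.001, 1.59]
wrist_force: [-0.1, -0.3, -2.5]
finger_gap: 26.2
```

```bash
python3 -m pendant '[{"claw":0.01,"delta_pos":[0,0,0.001],"rotation":[0,0,0]},{"claw":0.01,"delta_pos":[0,0,0.0025],"rotation":[0,0,0]},{"claw":0.01,"delta_pos":[0,0,0.0025],"rotation":[0,0,0]}]'
```

```text
clock: 16.35
eef_pos: [631.3, 339.9, 142.5]
eef_rot: [3.141, 0.001, 1.59]
wrist_force: [-0.0, 0.5, -1.6]
finger_gap: 26.5
```

Touching (load is dropping). Release and lift.

```bash
python3 -m pendant '[{"claw":0.03,"delta_pos":[0,0,0],"rotation":[0,0,0]},{"claw":0.04,"delta_pos":[0,0,0],"rotation":[0,0,0]},{"claw":0.05,"delta_pos":[0,0,0],"rotation":[0,0,0]},{"claw":0.055,"delta_pos":[0,0,0],"rotation":[0,0,0]},{"claw":0.055,"delta_pos":[0,0,-0.02],"rotation":[0,0,0]},{"claw":0.055,"delta_pos":[0,0,-0.06],"rotation":[0,0,0]},{"claw":0.055,"delta_pos":[-0.05,0,-0.07],"rotation":[0,0,0]},{"claw":0.055,"delta_pos":[-0.11,0,-0.07],"rotation":[0,0,0]},{"claw":0.055,"delta_pos":[-0.17,0,-0.07],"rotation":[0,0,0]},{"claw":0.055,"delta_pos":[-0.23,0,-0.07],"rotation":[0,0,0]}]'
python3 - <<'E'
from h import *
crop("top",150,150,310,270,5,"tL.png");crop("side",130,100,290,220,5,"sL.png")
go(([603.8,-178.6,210],rot(91)),([603.8,-178.6,136],rot(91)))
E
```

```text
clock: 17.6
eef_pos: [635.7, 108.1, 214.6]
eef_rot: [3.139, 0.001, 1.59]
wrist_force: [0.8, -0.2, 0.3]
finger_gap: 55.1
t 17.70 pos [636.2 104.7 214.8] rot [3.139e+00 2.000e-03 1.584e+00] F [0.4 0.4 1.1] gap 54.7 q [ 0.11  0.51  1.21 -0.    1.42  0.09]
d [-0.2829, -0.0362, 0.0052] r [0.002, 0.002, -0.004]
d [-0.2827, -0.0364, 0.0792] r [0.002, 0.002, -0.004]
```

View pics/sL.png

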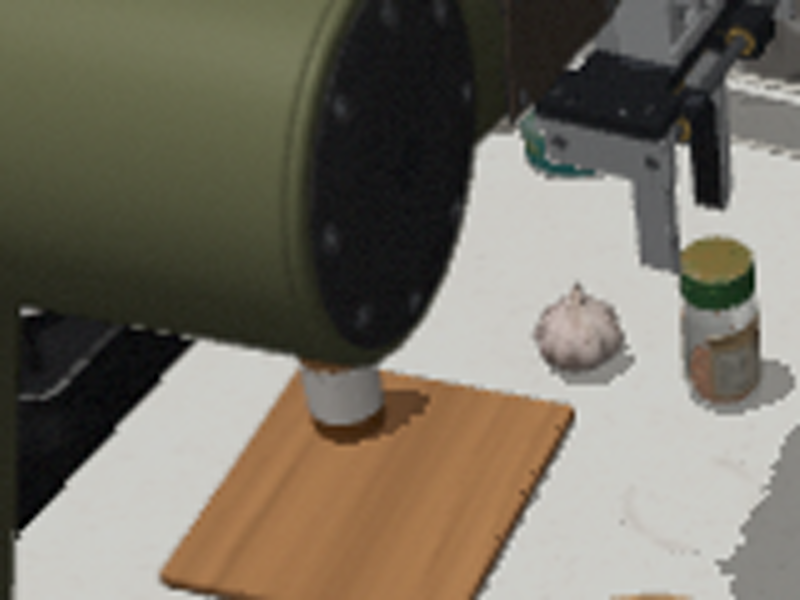

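View pics/tL.png

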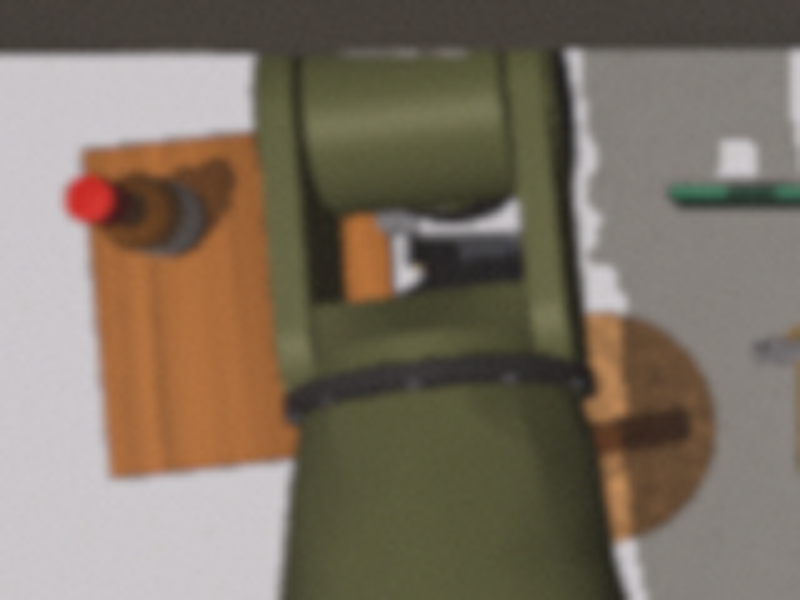

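Red bottle stands on the board. Now the white one.

```bash
python3 -m pendant '[{"claw":0.055,"delta_pos":[-0.06,-0.008,0],"rotation":[0,0,0]},{"claw":0.055,"delta_pos":[-0.12,-0.016,0],"rotation":[0,0,0]},{"claw":0.055,"delta_pos":[-0.18,-0.024,0],"rotation":[0,0,0]},{"claw":0.055,"delta_pos":[-0.24,-0.032,0.005],"rotation":[0,0,0]},{"claw":0.055,"delta_pos":[-0.283,-0.036,0.005],"rotation":[0.002,0.002,-0.004]},{"claw":0.055,"delta_pos":[-0.283,-0.036,0.005],"rotation":[0.002,0.002,-0.004]},{"claw":0.055,"delta_pos":[-0.283,-0.036,0.03],"rotation":[0.002,0.002,-0.004]},{"claw":0.055,"delta_pos":[-0.283,-0.036,0.06],"rotation":[0.002,0.002,-0.004]},{"claw":0.055,"delta_pos":[-0.283,-0.036,0.079],"rotation":[0.002,0.002,-0.004]},{"claw":0.055,"delta_pos":[-0.283,-0.036,0.079],"rotation":[0.002,0.002,-0.004]}]'
python3 - <<'E'
from h import *
crop("top",290,150,450,270,5,"tM.png");crop("side",300,140,460,260,5,"sM.png")
go(([603.8,-178.6,136],rot(91)),([603.8,-178.6,139],rot(91)),([600.5,4,139],rot(91)))
E
```

```text
clock: 18.95
eef_pos: [604.1, -178.0, 135.6]
eef_rot: [-3.14, -0.001, 1.589]
wrist_force: [-0.2, -0.2, -0.1]
finger_gap: 54.9
t 19.05 pos [ 604.8 -178.6  137.5] rot [3.14  0.    1.589] F [ 0.3 -0.   0.4] gap 55.2 q [-0.35  0.54  1.35  0.    1.25 -0.36]
d [0.0, -0.001, 0.0015] r [0.002, 0.0, 0.001]
d [0.0, -0.001, -0.0015] r [0.002, 0.0, 0.001]
d [0.1827, -0.001, -0.0016] r [0.002, 0.0, 0.001]
```

View pics/sM.png

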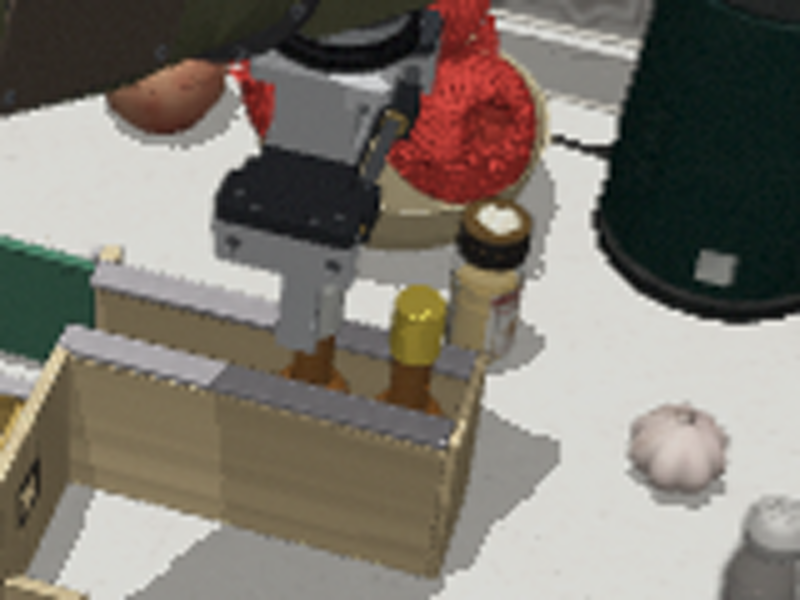

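```bash
python3 -m pendant '[{"claw":0.01,"delta_pos":[0,-0.001,0.0015],"rotation":[0,0,0]},{"claw":0.01,"delta_pos":[0,-0.001,0.0015],"rotation":[0,0,0]},{"claw":0.01,"delta_pos":[0,-0.001,0.0015],"rotation":[0,0,0]},{"claw":0.01,"delta_pos":[0,-0.001,0.0015],"rotation":[0,0,0]},{"claw":0.01,"delta_pos":[0.0,-0.001,-0.0015],"rotation":[0,0,0]},{"claw":0.01,"delta_pos":[0.03,-0.001,-0.0015],"rotation":[0,0,0]},{"claw":0.01,"delta_pos":[0.06,-0.001,-0.0015],"rotation":[0,0,0]},{"claw":0.01,"delta_pos":[0.09,-0.001,-0.0015],"rotation":[0,0,0]},{"claw":0.01,"delta_pos":[0.12,-0.001,-0.0015],"rotation":[0,0,0]},{"claw":0.01,"delta_pos":[0.12,-0.001,-0.0015],"rotation":[0,0,0]}]' 40
python3 -m pendant '[{"claw":0.01,"delta_pos":[0.03,0,0],"rotation":[0,0,0]},{"claw":0.01,"delta_pos":[0.063,0,0],"rotation":[0,0,0]},{"claw":0.01,"delta_pos":[0.063,0,0],"rotation":[0,0,0]}]'
python3 - <<'E'
from h import *
crop("top",200,150,360,270,5,"tN.png");crop("side",200,140,360,260,5,"sN.png")
go(([600,4,195],rot(91)),([639,266,195],rot(91)),([639,266,146],rot(91)))
E
```

```text
clock: 20.3
eef_pos: [601.6, -57.0, 139.0]
eef_rot: [3.14, 0.0, 1.591]
wrist_force: [-0.2, -0.0, -1.0]
finger_gap: 26.2
clock: 20.68
eef_pos: [600.3, 6.8, 139.0]
eef_rot: [3.14, 0.0, 1.593]
wrist_force: [0.3, -0.1, -1.5]
finger_gap: 26.0
t 20.77 pos [600.4   5.1 139. ] rot [3.14  0.    1.591] F [-0.2  0.5 -1.7] gap 26.5 q [-0.05  0.47  1.45 -0.    1.22 -0.07]
d [-0.0011, -0.0004, -0.056] r [0.002, 0.0, 0.003]
d [0.26, 0.0439, -0.056] r [0.002, 0.0, 0.003]
d [0.26, 0.0439, -0.007] r [0.002, 0.0, 0.003]
```

View pics/sN.png

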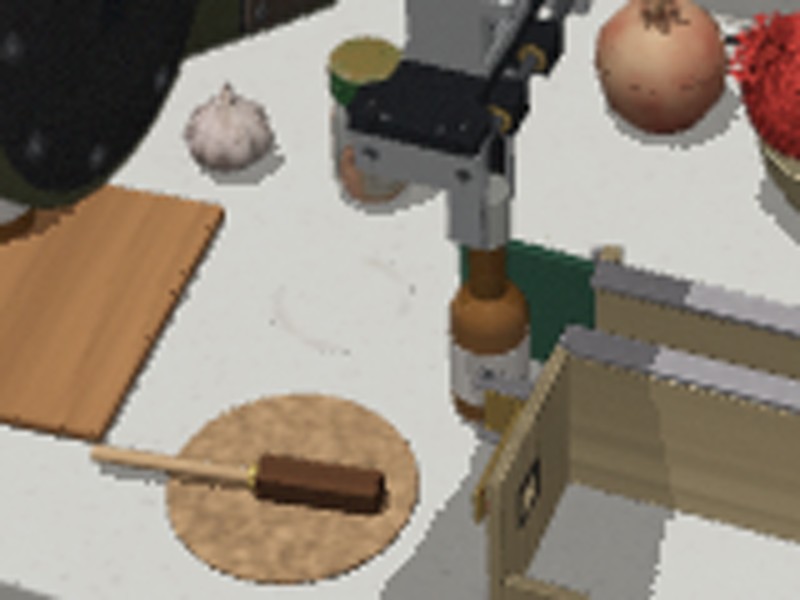

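```bash
python3 -m pendant '[{"claw":0.01,"delta_pos":[0,0,-0.03],"rotation":[0,0,0]},{"claw":0.01,"delta_pos":[0.02,0,-0.056],"rotation":[0,0,0]},{"claw":0.01,"delta_pos":[0.06,0.001,-0.056],"rotation":[0.002,0,0]},{"claw":0.01,"delta_pos":[0.11,0.01,-0.056],"rotation":[0.002,0,0]},{"claw":0.01,"delta_pos":[0.16,0.025,-0.056],"rotation":[0.002,0,0]},{"claw":0.01,"delta_pos":[0.21,0.035,-0.056],"rotation":[0.002,0,0]},{"claw":0.01,"delta_pos":[0.25,0.044,-0.056],"rotation":[0.002,0,0.003]},{"claw":0.01,"delta_pos":[0.26,0.044,-0.04],"rotation":[0.002,0,0.003]},{"claw":0.01,"delta_pos":[0.26,0.044,-0.02],"rotation":[0.002,0,0.003]},{"claw":0.01,"delta_pos":[0.26,0.044,-0.007],"rotation":[0.002,0,0.003]}]'
python3 -m pendant '[{"claw":0.01,"delta_pos":[0,0,0],"rotation":[0,0,0]}]'
```

```text
clock: 22.02
eef_pos: [639.1, 264.3, 144.3]
eef_rot: [-3.139, 0.001, 1.587]
wrist_force: [0.5, 0.4, -0.1]
finger_gap: 26.3
clock: 22.15
eef_pos: [639.1, 263.0, 143.2]
eef_rot: [-3.138, 0.002, 1.585]
wrist_force: [-0.4, -0.2, -1.7]
finger_gap: 26.2
```

```bash
python3 - <<'E'
from h import *
crop("top",150,150,310,270,5,"tO.png");crop("side",130,100,290,220,5,"sO.png")
go(([639,266,142],rot(91)))
E
```

```text
t 22.25 pos [639.5 263.4 144.6] rot [-3.140e+00  1.000e-03  1.586e+00] F [-0.5  0.2 -1.4] gap 26.1 q [ 0.34  0.67  1.12 -0.    1.35  0.32]
d [0.0026, -0.0005, 0.0026] r [-0.002, 0.001, -0.003]
```

View pics/sO.png

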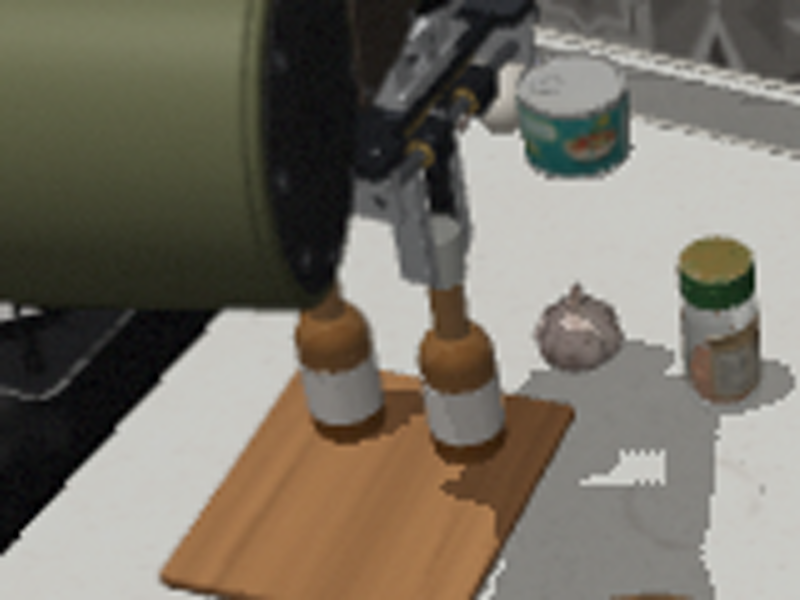

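White hangs just above the board beside the red one; lower 2.5 mm and release.

```bash
python3 -m pendant '[{"claw":0.01,"delta_pos":[0.002,0,0.0015],"rotation":[0,0,0]},{"claw":0.01,"delta_pos":[0.002,0,0.003],"rotation":[0,0,0]},{"claw":0.01,"delta_pos":[0.002,0,0.003],"rotation":[0,0,0]}]'
python3 -m pendant '[{"claw":0.03,"delta_pos":[0,0,0],"rotation":[0,0,0]},{"claw":0.04,"delta_pos":[0,0,0],"rotation":[0,0,0]},{"claw":0.05,"delta_pos":[0,0,0],"rotation":[0,0,0]},{"claw":0.055,"delta_pos":[0,0,0],"rotation":[0,0,0]},{"claw":0.055,"delta_pos":[0,0,-0.02],"rotation":[0,0,0]},{"claw":0.055,"delta_pos":[0,0,-0.06],"rotation":[0,0,0]},{"claw":0.055,"delta_pos":[-0.05,0,-0.07],"rotation":[0,0,0]},{"claw":0.055,"delta_pos":[-0.11,0,-0.07],"rotation":[0,0,0]},{"claw":0.055,"delta_pos":[-0.17,0,-0.07],"rotation":[0,0,0]},{"claw":0.055,"delta_pos":[-0.23,0,-0.07],"rotation":[0,0,0]}]'
python3 - <<'E'
from h import *
crop("top",150,150,450,270,2.6,"tP.png");crop("side",130,100,290,220,5,"sP.png")
go(([602.3,-231.6,210],rot(91)),([602.3,-231.6,136],rot(91)))
E
```

```text
clock: 22.62
eef_pos: [639.7, 265.6, 142.3]
eef_rot: [-3.141, 0.001, 1.586]
wrist_force: [-0.2, 0.1, 1.9]
finger_gap: 26.3
clock: 23.88
eef_pos: [642.9, 33.8, 212.6]
eef_rot: [-3.141, 0.001, 1.586]
wrist_force: [0.3, -0.6, 0.1]
finger_gap: 54.8
t 23.98 pos [643.2  30.3 212.6] rot [-3.141e+00  2.000e-03  1.580e+00] F [-0.   0.2  0.5] gap 54.8 q [-0.01  0.51  1.21 -0.    1.42 -0.02]
d [-0.2615, -0.0434, 0.0031] r [-0.001, 0.002, -0.008]
d [-0.2614, -0.0434, 0.0771] r [-0.001, 0.002, -0.008]
```

View pics/sP.png

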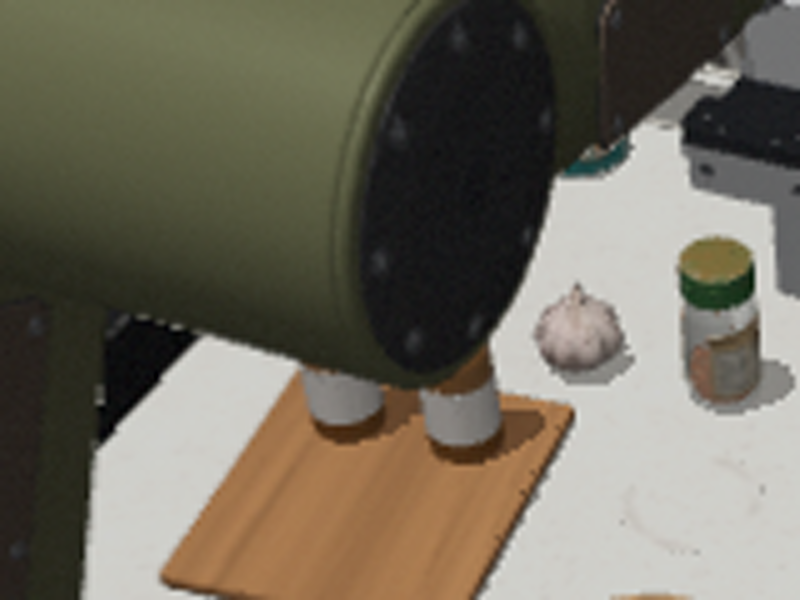

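View pics/tP.png

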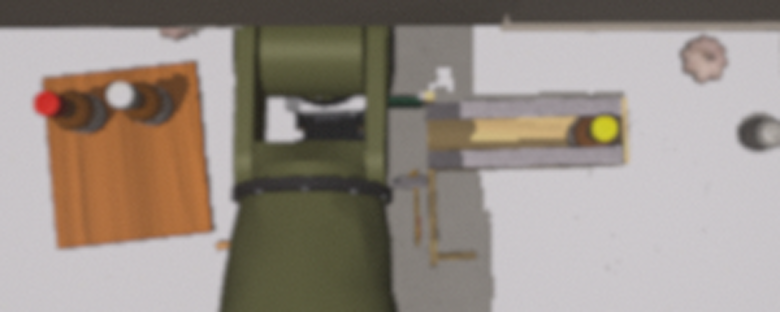

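Red and white stand; only yellow (px 603,128) is left in the lane.

```bash
python3 -m pendant '[{"claw":0.055,"delta_pos":[-0.06,-0.01,0],"rotation":[0,0,0]},{"claw":0.055,"delta_pos":[-0.12,-0.02,0],"rotation":[0,0,0]},{"claw":0.055,"delta_pos":[-0.18,-0.03,0],"rotation":[0,0,-0.005]},{"claw":0.055,"delta_pos":[-0.235,-0.04,0.003],"rotation":[0,0,-0.008]},{"claw":0.055,"delta_pos":[-0.2615,-0.0434,0.003],"rotation":[0,0.002,-0.008]},{"claw":0.055,"delta_pos":[-0.2615,-0.0434,0.003],"rotation":[0,0.002,-0.008]},{"claw":0.055,"delta_pos":[-0.2615,-0.0434,0.03],"rotation":[0,0.002,-0.008]},{"claw":0.055,"delta_pos":[-0.2615,-0.0434,0.06],"rotation":[0,0.002,-0.008]},{"claw":0.055,"delta_pos":[-0.2615,-0.0434,0.077],"rotation":[0,0.002,-0.008]},{"claw":0.055,"delta_pos":[-0.2615,-0.0434,0.077],"rotation":[0,0.002,-0.008]}]'
python3 - <<'E'
from h import *
crop("side",300,140,460,260,5,"sQ.png")
go(([602.3,-231.6,136],rot(91)),([599.5,4,139],rot(91)))
E
```

```text
clock: 25.22
eef_pos: [602.2, -230.7, 135.4]
eef_rot: [-3.139, -0.001, 1.589]
wrist_force: [-0.3, 0.5, 0.6]
finger_gap: 54.7
t 25.27 pos [ 602.6 -231.2  136.6] rot [-3.141 -0.     1.589] F [ 0.3 -0.3  0.8] gap 55.2 q [-0.42  0.57  1.3   0.    1.27 -0.44]
d [-0.0004, -0.0003, 0.0006] r [-0.0, -0.0, 0.001]
d [0.2352, 0.0012, -0.0023] r [-0.0, -0.0, 0.001]
```

View pics/sQ.png

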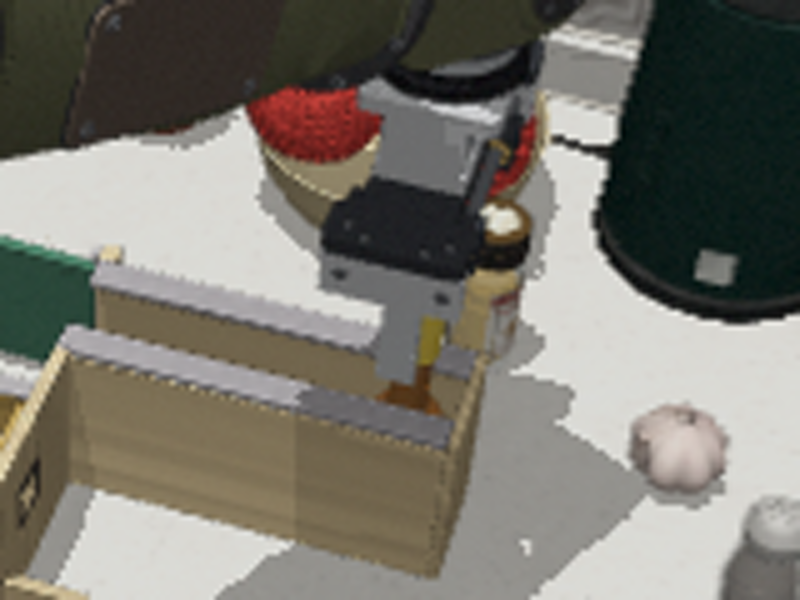

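```bash
python3 -m pendant '[{"claw":0.01,"delta_pos":[0,0,0],"rotation":[0,0,0]},{"claw":0.01,"delta_pos":[0,0,0],"rotation":[0,0,0]},{"claw":0.01,"delta_pos":[0,0,0],"rotation":[0,0,0]},{"claw":0.01,"delta_pos":[0,0,0],"rotation":[0,0,0]},{"claw":0.01,"delta_pos":[0.0,0,-0.003],"rotation":[0,0,0]},{"claw":0.01,"delta_pos":[0.03,0.001,-0.003],"rotation":[0,0,0]},{"claw":0.01,"delta_pos":[0.06,0.001,-0.003],"rotation":[0,0,0]},{"claw":0.01,"delta_pos":[0.09,0.001,-0.003],"rotation":[0,0,0]},{"claw":0.01,"delta_pos":[0.12,0.0015,-0.003],"rotation":[0,0,0]},{"claw":0.01,"delta_pos":[0.15,0.0015,-0.003],"rotation":[0,0,0]}]' 40
python3 - <<'E'
from h import *
go(([599.5,4,139],rot(91)))
E
```

```text
clock: 26.52
eef_pos: [601.3, -80.1, 139.6]
eef_rot: [-3.141, -0.0, 1.589]
wrist_force: [0.1, 0.2, -2.4]
finger_gap: 26.2
t 26.52 pos [601.3 -80.1 139.6] rot [-3.141 -0.     1.589] F [ 0.1  0.2 -2.4] gap 26.2 q [-0.19  0.48  1.43  0.    1.23 -0.21]
d [0.0842, -0.0002, 0.0006] r [-0.001, -0.0, 0.001]
```

```bash
python3 -m pendant '[{"claw":0.01,"delta_pos":[0.03,0,0],"rotation":[0,0,0]},{"claw":0.01,"delta_pos":[0.06,0,0],"rotation":[0,0,0]},{"claw":0.01,"delta_pos":[0.086,0,0],"rotation":[0,0,0]},{"claw":0.01,"delta_pos":[0.086,0,0],"rotation":[0,0,0]},{"claw":0.01,"delta_pos":[0.086,0,-0.03],"rotation":[0,0,0]},{"claw":0.01,"delta_pos":[0.1,0,-0.056],"rotation":[0,0,0]},{"claw":0.01,"delta_pos":[0.13,-0.005,-0.056],"rotation":[0,0,0]}]'
python3 - <<'E'
from h import *
crop("side",160,120,320,240,5,"sR.png")
go(([541,289,195],rot(91)),([541,289,146],rot(91)))
E
```

```text
clock: 27.4
eef_pos: [594.9, 48.5, 197.7]
eef_rot: [3.139, -0.0, 1.587]
wrist_force: [0.1, 1.3, -3.6]
finger_gap: 26.4
t 27.45 pos [593.7  52.1 196.6] rot [ 3.141e+00 -1.000e-03  1.589e+00] F [-0.1  2.8 -1.7] gap 26.3 q [0.03 0.41 1.39 0.   1.34 0.01]
d [0.2378, -0.0483, 0.0019] r [0.001, -0.001, 0.001]
d [0.2377, -0.0483, 0.0509] r [0.001, -0.001, 0.001]
```

View pics/sR.png

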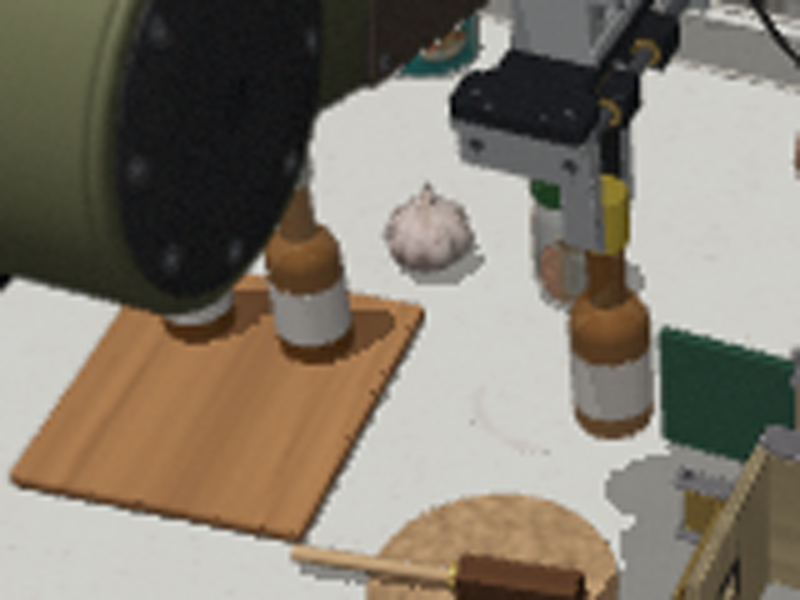

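```bash
python3 -m pendant '[{"claw":0.01,"delta_pos":[0.05,-0.01,0],"rotation":[0,0,0]},{"claw":0.01,"delta_pos":[0.1,-0.02,0],"rotation":[0,0,0]},{"claw":0.01,"delta_pos":[0.15,-0.03,0],"rotation":[0,0,0]},{"claw":0.01,"delta_pos":[0.2,-0.04,0],"rotation":[0,0,0]},{"claw":0.01,"delta_pos":[0.238,-0.048,0.002],"rotation":[0,0,0]},{"claw":0.01,"delta_pos":[0.238,-0.048,0.002],"rotation":[0,0,0]},{"claw":0.01,"delta_pos":[0.238,-0.048,0.02],"rotation":[0,0,0]},{"claw":0.01,"delta_pos":[0.238,-0.048,0.04],"rotation":[0,0,0]},{"claw":0.01,"delta_pos":[0.238,-0.048,0.05],"rotation":[0,0,0]},{"claw":0.01,"delta_pos":[0.238,-0.048,0.05],"rotation":[0,0,0]}]'
python3 - <<'E'
from h import *
crop("top",150,150,310,270,5,"tS.png");crop("side",130,100,290,220,5,"sS.png")
go(([541,289,142.3],rot(91)))
E
```

```text
clock: 28.7
eef_pos: [541.3, 288.3, 145.9]
eef_rot: [-3.141, -0.001, 1.588]
wrist_force: [0.2, 0.5, -2.1]
finger_gap: 26.1
t 28.80 pos [541.7 289.  147.4] rot [ 3.140e+00 -2.000e-03  1.589e+00] F [ 0.4 -0.3 -1.7] gap 26.2 q [0.43 0.49 1.4  0.   1.25 0.41]
d [0.0, -0.0007, 0.0051] r [0.001, -0.002, 0.001]
```

View pics/sS.png

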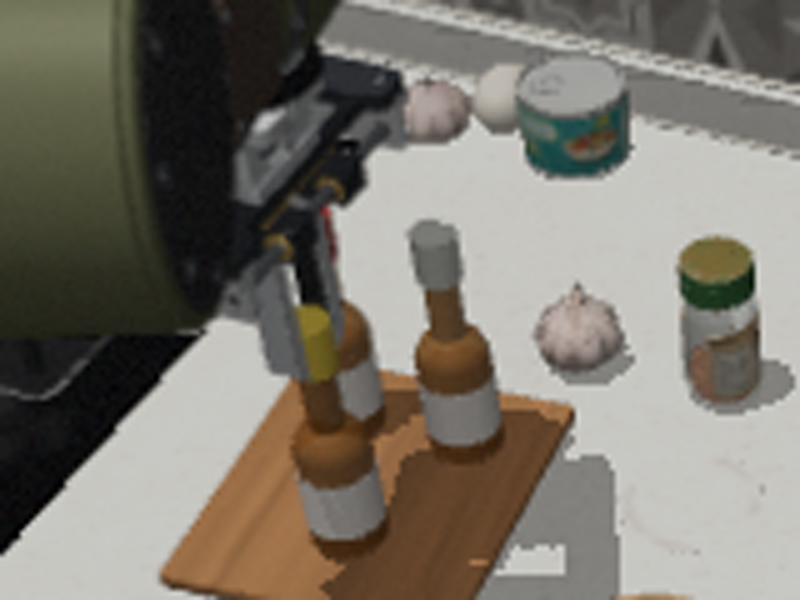

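```bash
python3 -m pendant '[{"claw":0.01,"delta_pos":[0,0,0.003],"rotation":[0,0,0]},{"claw":0.01,"delta_pos":[0,0,0.0052],"rotation":[0,0,0]},{"claw":0.01,"delta_pos":[0,0,0.0052],"rotation":[0,0,0]}]'
python3 -m pendant '[{"claw":0.03,"delta_pos":[0,0,0],"rotation":[0,0,0]},{"claw":0.04,"delta_pos":[0,0,0],"rotation":[0,0,0]},{"claw":0.05,"delta_pos":[0,0,0],"rotation":[0,0,0]},{"claw":0.055,"delta_pos":[0,0,0],"rotation":[0,0,0]},{"claw":0.055,"delta_pos":[0,0,-0.02],"rotation":[0,0,0]},{"claw":0.055,"delta_pos":[0,0,-0.06],"rotation":[0,0,0]},{"claw":0.055,"delta_pos":[-0.05,0,-0.07],"rotation":[0,0,0]},{"claw":0.055,"delta_pos":[-0.11,0,-0.07],"rotation":[0,0,0]},{"claw":0.055,"delta_pos":[-0.17,0,-0.07],"rotation":[0,0,0]},{"claw":0.055,"delta_pos":[-0.23,0,-0.07],"rotation":[0,0,0]}]'
python3 - <<'E'
from h import *
crop("top",150,150,450,270,2.6,"tT.png");crop("side",130,100,290,220,5,"sT.png")
np.set_printoptions(precision=1,suppress=True)
print("onion",plane("side",(333,164),0),"bowl",plane("side",(380,185),0))
O=np.array([601.3,-48.8]);xr=np.array([.0175,-1]);yr=np.array([1,.0175])
for g in (1.6,1.3,1.0,.7,.4,.2,.1,0.04,0):
    u=-np.cos(g)*yr-np.sin(g)*xr;n=-np.cos(g)*xr+np.sin(g)*yr
    h=O-4*xr+40*yr;c=12.5*abs(n[0])+9*abs(n[1])
    print(g,h+56*u+(4+c)*n)
go(([672,14,200],rot(91)),([672,14,45],rot(91)))
E
```

```text
clock: 29.18
eef_pos: [542.0, 289.1, 142.9]
eef_rot: [3.139, -0.002, 1.589]
wrist_force: [-0.5, -0.4, 4.7]
finger_gap: 26.1
clock: 30.42
eef_pos: [545.7, 57.2, 212.5]
eef_rot: [3.139, -0.002, 1.589]
wrist_force: [0.6, 0.1, 0.1]
finger_gap: 54.7
onion [878.1  -5.7   0. ] bowl [ 835.1 -174.7    0. ]
1.6 [658.5  11.7]
1.3 [643.1  14.9]
1.0 [626.3  13.3]
0.7 [609.7   5.9]
0.4 [595.6  -7.4]
0.2 [588.9 -19.1]
0.1 [586.6 -25.5]
0.04 [585.5 -29.6]
0 [585.  -31.9]
t 30.52 pos [546.   54.5 212.6] rot [ 3.1 -0.   1.6] F [-0.1  0.3  0.6] gap 54.7 q [0.  0.3 1.5 0.  1.3 0. ]
d [-0.0421, 0.1254, 0.0129] r [0.003, -0.001, -0.004]
d [-0.0424, 0.125, 0.1679] r [0.003, -0.001, -0.004]
```

View pics/tT.png

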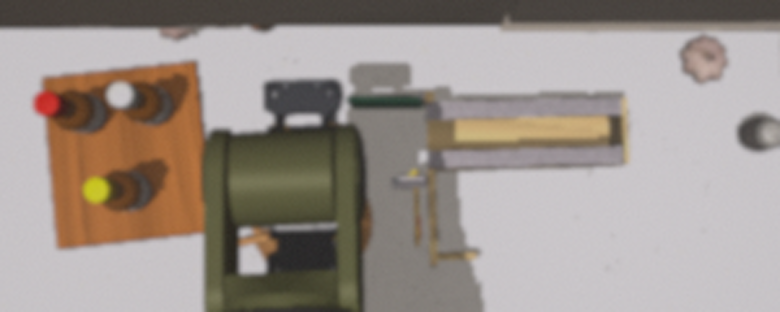

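View pics/sT.png

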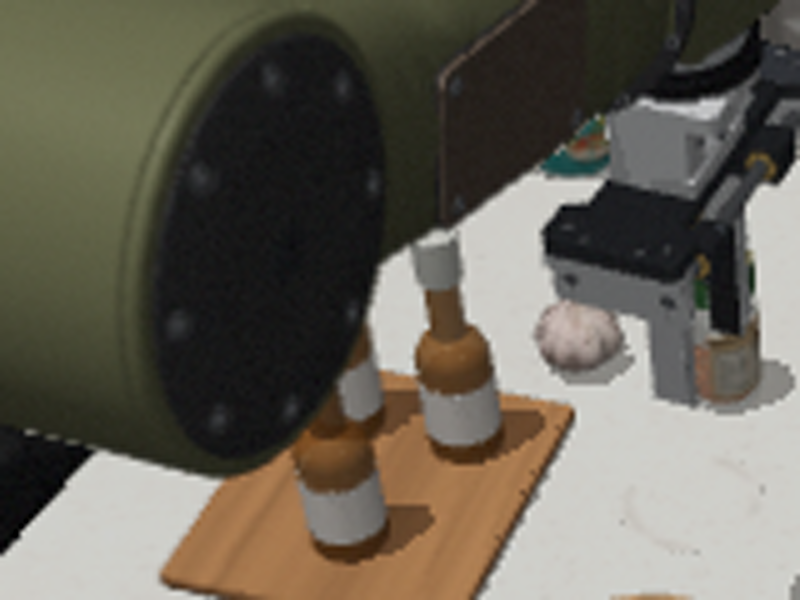

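All three bottles stand on the board; gate still open. Close the fingers, go outside the gate.

```bash
python3 -m pendant '[{"claw":0.0,"delta_pos":[-0.02,0.05,0],"rotation":[0,0,0]},{"claw":0.0,"delta_pos":[-0.042,0.1,0],"rotation":[0,0,0]},{"claw":0.0,"delta_pos":[-0.042,0.125,0.01],"rotation":[0.003,0,-0.004]},{"claw":0.0,"delta_pos":[-0.042,0.125,0.013],"rotation":[0.003,0,-0.004]},{"claw":0.0,"delta_pos":[-0.042,0.125,0.06],"rotation":[0.003,0,-0.004]},{"claw":0.0,"delta_pos":[-0.042,0.125,0.11],"rotation":[0.003,0,-0.004]},{"claw":0.0,"delta_pos":[-0.042,0.125,0.15],"rotation":[0.003,0,-0.004]},{"claw":0.0,"delta_pos":[-0.042,0.125,0.165],"rotation":[0.003,0,-0.004]},{"claw":0.0,"delta_pos":[-0.042,0.125,0.165],"rotation":[0.003,0,-0.004]}]' 10
python3 - <<'E'
from h import *
crop("top",270,150,390,240,6,"tU.png");crop("side",240,140,380,260,5,"sU.png")
go(*[([x,y,46],rot(91)) for x,y in ((658,13),(643,15),(626,13),(610,6),(596,-7),(589,-19),(586.5,-25),(585,-31))])
E
```

```text
clock: 31.65
eef_pos: [671.8, 14.7, 48.3]
eef_rot: [-3.141, -0.001, 1.588]
wrist_force: [-0.0, -0.5, 0.7]
finger_gap: 0.8
t 31.75 pos [672.8  14.5  50. ] rot [ 3.139e+00 -1.000e-03  1.588e+00] F [ 0.1 -0.3 -0. ] gap 0.4 q [-0.03  0.72  1.27  0.    1.15 -0.05]
d [-0.0012, -0.0148, 0.004] r [0.003, -0.001, -0.0]
d [0.001, -0.0298, 0.0039] r [0.003, -0.001, -0.0]
d [-0.0007, -0.0468, 0.0039] r [0.003, -0.001, -0.0]
d [-0.0074, -0.063, 0.0038] r [0.003, -0.001, -0.0]
d [-0.0201, -0.0772, 0.0038] r [0.003, -0.001, -0.0]
d [-0.032, -0.0844, 0.0038] r [0.003, -0.001, -0.0]
d [-0.038, -0.087, 0.0037] r [0.003, -0.001, -0.0]
d [-0.0439, -0.0886, 0.0037] r [0.003, -0.001, -0.0]
```

View pics/tU.png

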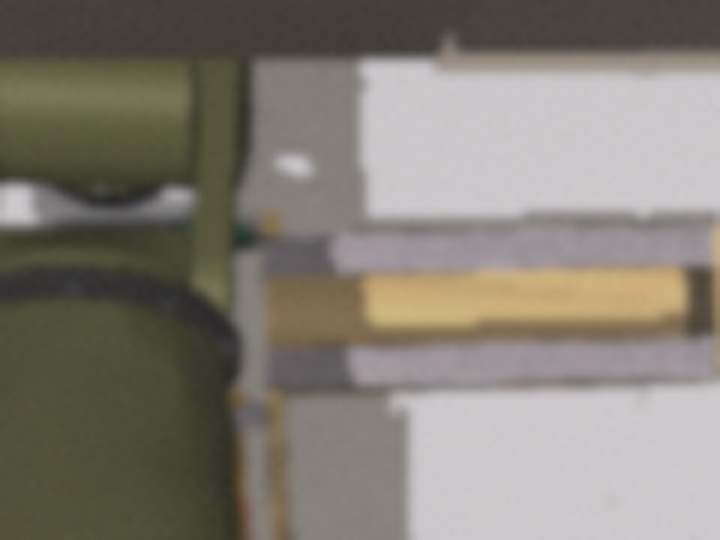

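View pics/sU.png

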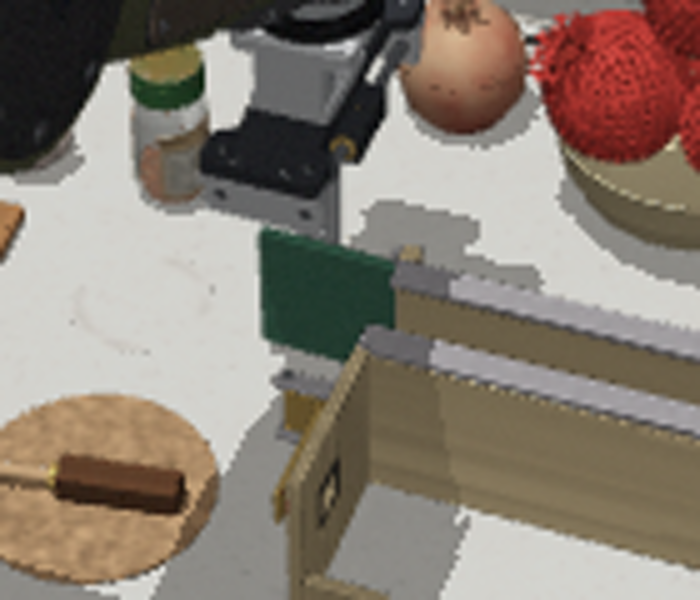

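The fingers stand outside the open gate. Sweep it most of the way.

```bash
python3 -m pendant '[{"claw":0,"delta_pos":[0,-0.0148,0.004],"rotation":[0,0,0]},{"claw":0,"delta_pos":[0.001,-0.022,0.004],"rotation":[0,0,0]},{"claw":0,"delta_pos":[0.001,-0.03,0.004],"rotation":[0,0,0]},{"claw":0,"delta_pos":[0,-0.038,0.004],"rotation":[0,0,0]},{"claw":0,"delta_pos":[-0.0007,-0.047,0.004],"rotation":[0,0,0]},{"claw":0,"delta_pos":[-0.004,-0.055,0.004],"rotation":[0,0,0]},{"claw":0,"delta_pos":[-0.0074,-0.063,0.004],"rotation":[0,0,0]},{"claw":0,"delta_pos":[-0.013,-0.07,0.004],"rotation":[0,0,0]},{"claw":0,"delta_pos":[-0.02,-0.077,0.004],"rotation":[0,0,0]},{"claw":0,"delta_pos":[-0.02,-0.077,0.004],"rotation":[0,0,0]}]'
python3 - <<'E'
from h import *
crop("top",270,150,390,240,6,"tV.png");crop("side",240,140,380,260,5,"sV.png")
go(*[([x,y,46],rot(91)) for x,y in ((589,-19),(586.5,-25),(585,-31),(585,-34))])
E
```

```text
clock: 33.0
eef_pos: [595.6, -7.4, 45.8]
eef_rot: [3.14, -0.001, 1.587]
wrist_force: [-0.7, 1.9, 0.1]
finger_gap: 0.7
t 33.10 pos [596.   -6.8  45.7] rot [ 3.140e+00 -1.000e-03  1.588e+00] F [-0.6  1.   0.4] gap 0.0 q [-0.07  0.57  1.53  0.    1.04 -0.09]
d [-0.012, -0.0072, -0.0003] r [0.002, -0.001, -0.0]
d [-0.018, -0.0098, -0.0003] r [0.002, -0.001, -0.0]
d [-0.024, -0.0114, -0.0003] r [0.002, -0.001, -0.0]
d [-0.027, -0.0115, -0.0003] r [0.002, -0.001, -0.0]
```

View pics/sV.png

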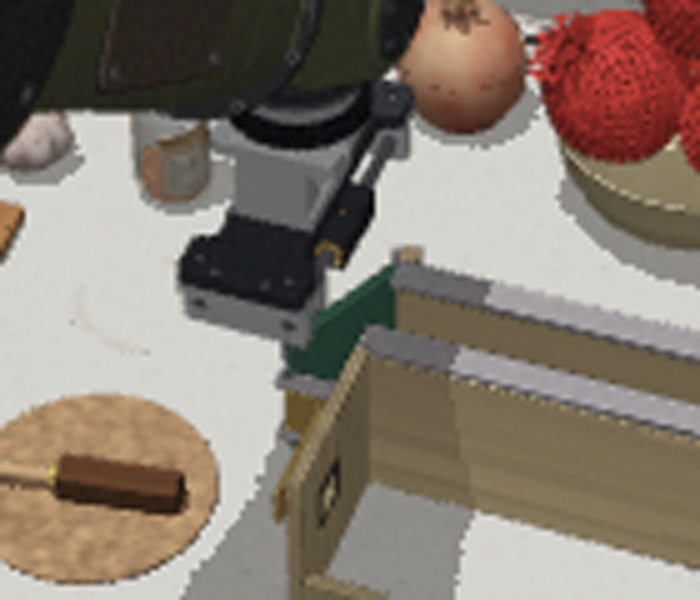

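Gate follows, about 0.4 rad left. Continue into the latch.

```bash
python3 -m pendant '[{"claw":0,"delta_pos":[-0.006,-0.0036,0],"rotation":[0,0,0]},{"claw":0,"delta_pos":[-0.012,-0.0072,0],"rotation":[0,0,0]},{"claw":0,"delta_pos":[-0.018,-0.0098,0],"rotation":[0,0,0]},{"claw":0,"delta_pos":[-0.021,-0.0108,0],"rotation":[0,0,0]},{"claw":0,"delta_pos":[-0.024,-0.0114,0],"rotation":[0,0,0]},{"claw":0,"delta_pos":[-0.024,-0.0114,0],"rotation":[0,0,0]}]'
```

```text
clock: 33.85
eef_pos: [584.8, -31.4, 45.6]
eef_rot: [3.14, -0.001, 1.588]
wrist_force: [0.9, 1.7, 0.6]
finger_gap: 0.5
```

```bash
python3 - <<'E'
from h import *
crop("top",270,150,390,240,6,"tW.png");crop("side",260,170,360,260,7,"sW.png")
E
python3 -m pendant '[{"claw":0,"delta_pos":[-0.0015,0,0],"rotation":[0,0,0]},{"claw":0,"delta_pos":[-0.003,0,0],"rotation":[0,0,0]},{"claw":0,"delta_pos":[-0.003,0,0],"rotation":[0,0,0]}]'
```

```text
clock: 34.33
eef_pos: [584.7, -33.3, 45.6]
eef_rot: [3.14, -0.003, 1.588]
wrist_force: [-1.0, 9.2, 3.0]
finger_gap: 0.3
```

View pics/sW.png

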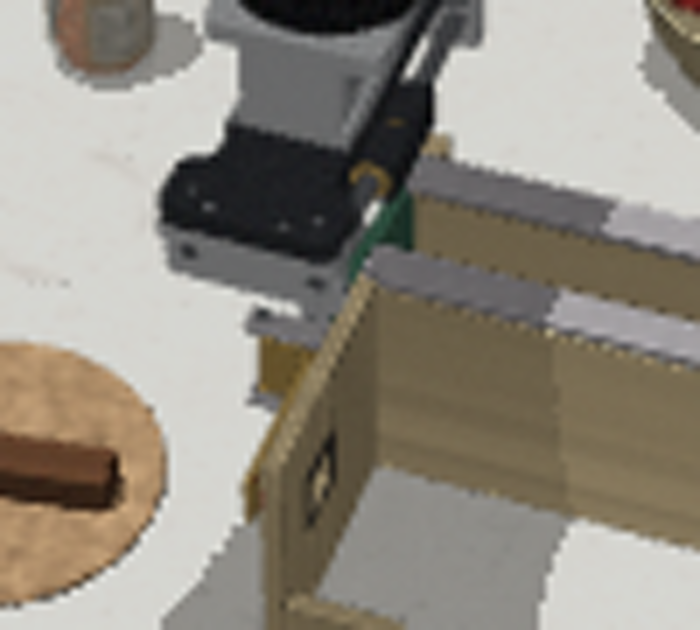

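```bash
python3 -m pendant '[{"claw":0,"delta_pos":[-0.002,0,0],"rotation":[0,0,0]},{"claw":0,"delta_pos":[-0.003,0,0],"rotation":[0,0,0]},{"claw":0,"delta_pos":[-0.003,0,0],"rotation":[0,0,0]}]'
```

```text
clock: 34.7
eef_pos: [584.7, -34.1, 45.7]
eef_rot: [3.141, -0.006, 1.589]
wrist_force: [-0.8, 18.2, 2.1]
finger_gap: 0.5
```

Stiff stop at 18 N; back off and look.

```bash
python3 -m pendant '[{"claw":0,"delta_pos":[0.01,0,0],"rotation":[0,0,0]},{"claw":0,"delta_pos":[0.03,0,0],"rotation":[0,0,0]},{"claw":0,"delta_pos":[0.05,0,0],"rotation":[0,0,0]},{"claw":0,"delta_pos":[0.05,0,-0.05],"rotation":[0,0,0]},{"claw":0,"delta_pos":[0.05,0,-0.11],"rotation":[0,0,0]},{"claw":0,"delta_pos":[0.07,-0.05,-0.16],"rotation":[0,0,0]},{"claw":0,"delta_pos":[0.09,-0.1,-0.17],"rotation":[0,0,0]},{"claw":0,"delta_pos":[0.12,-0.15,-0.17],"rotation":[0,0,0]},{"claw":0,"delta_pos":[0.13,-0.18,-0.17],"rotation":[0,0,0]},{"claw":0,"delta_pos":[0.13,-0.18,-0.17],"rotation":[0,0,0]}]'
python3 - <<'E'
from h import *
crop("top",270,150,390,240,6,"tX.png");crop("side",240,160,360,260,6,"sX.png");go()
E
```

```text
clock: 35.95
eef_pos: [401.0, 92.7, 216.8]
eef_rot: [3.139, -0.006, 1.591]
wrist_force: [1.1, 0.1, -0.3]
finger_gap: 0.5
t 36.05 pos [402.5  92.  216.6] rot [ 3.14  -0.006  1.59 ] F [0.  0.7 0.2] gap 0.5 q [ 0.13 -0.02  1.86  0.01  1.3   0.11]
```

View pics/sX.png

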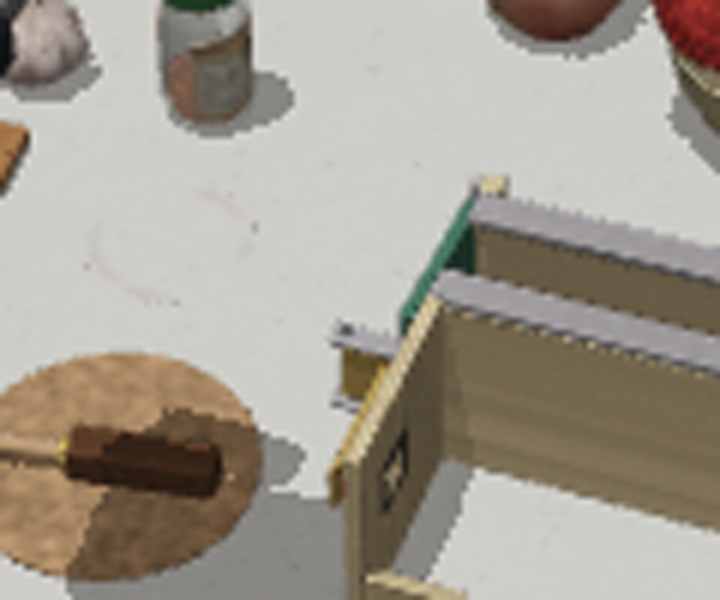

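View pics/tX.png

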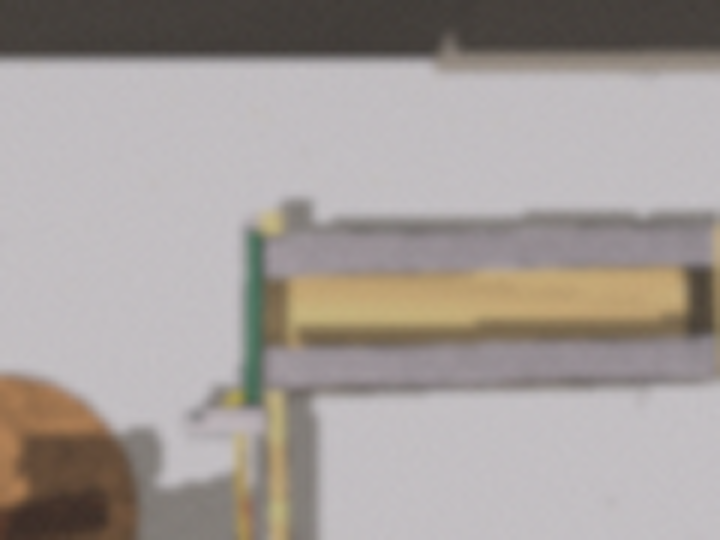

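Gate is held shut as at the start (same outline px 245–265). Move the arm aside for a full check.

```bash
python3 -m pendant '[{"claw":0,"delta_pos":[-0.05,0,-0.03],"rotation":[0,0,0]},{"claw":0,"delta_pos":[-0.1,0,-0.03],"rotation":[0,0,0]},{"claw":0,"delta_pos":[-0.15,0,-0.03],"rotation":[0,0,0]},{"claw":0,"delta_pos":[-0.2,0,-0.03],"rotation":[0,0,0]},{"claw":0,"delta_pos":[-0.25,0,-0.03],"rotation":[0,0,0]},{"claw":0,"delta_pos":[-0.29,0,-0.03],"rotation":[0,0,0]},{"claw":0,"delta_pos":[-0.33,0,-0.03],"rotation":[0,0,0]},{"claw":0,"delta_pos":[-0.36,0,-0.03],"rotation":[0,0,0]},{"claw":0,"delta_pos":[-0.36,0,-0.03],"rotation":[0,0,0]},{"claw":0,"delta_pos":[-0.36,0,-0.03],"rotation":[0,0,0]}]'
python3 - <<'E'
from h import *
crop("top",150,140,310,260,5,"tY.png")
im=manip.camera("side");cv2.imwrite("pics/sY.png",im[:,:,::-1]);crop("side",130,100,290,220,5,"sYz.png",im);go()
E
```

```text
clock: 37.3
eef_pos: [409.5, -268.0, 244.2]
eef_rot: [3.14, -0.006, 1.589]
wrist_force: [1.0, 0.4, 1.4]
finger_gap: 0.7
t 37.40 pos [ 409.6 -267.5  244.5] rot [ 3.14  -0.006  1.591] F [ 0.6  0.7 -0.1] gap 0.7 q [-0.66  0.14  1.63  0.01  1.38 -0.68]
```

View pics/tY.png

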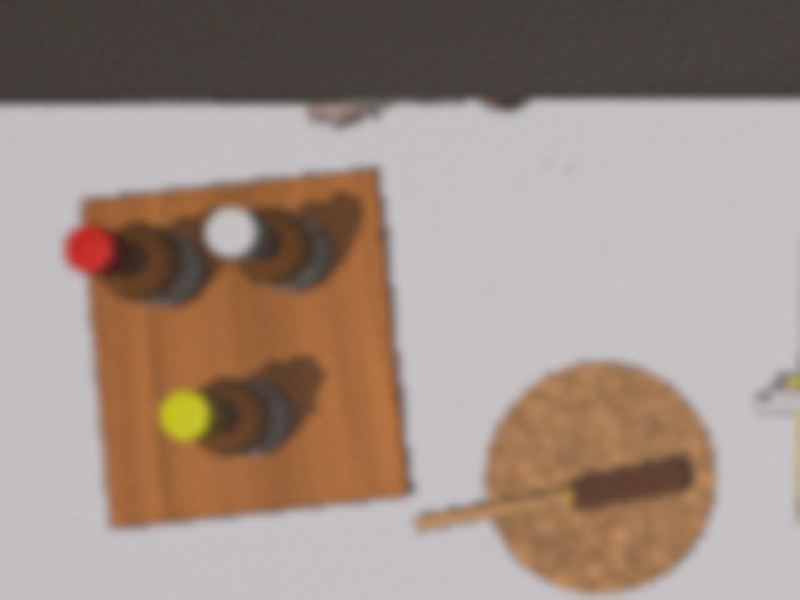

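View pics/sY.png

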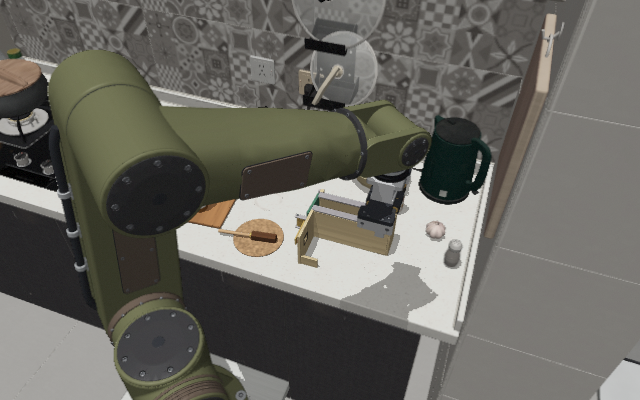

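View pics/sYz.png

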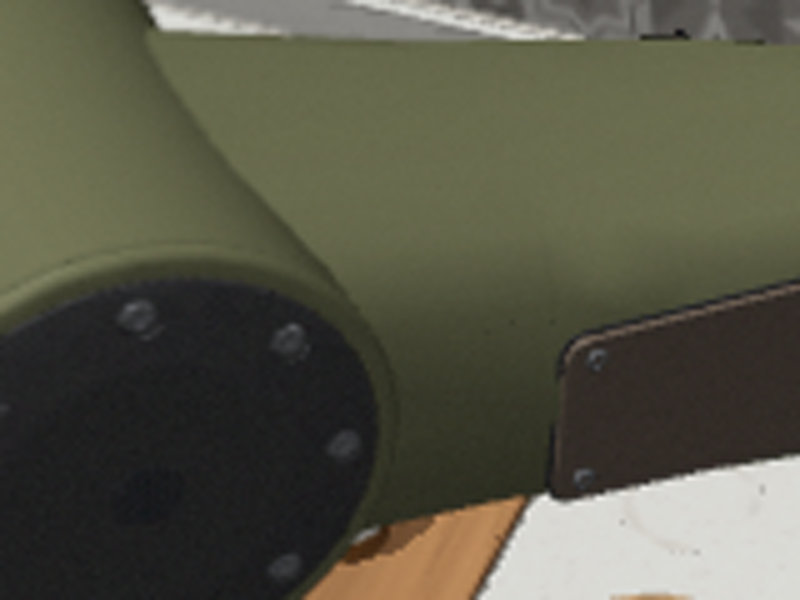

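```bash
python3 - <<'E'
from h import *
np.set_printoptions(precision=1,suppress=True)
f=lambda x,y:((x+.5)/5-.5+150,(y+.5)/5-.5+140)
c=np.array([585.9,295.3]);a=np.radians(6.2);Ri=np.array([[np.cos(a),np.sin(a)],[-np.sin(a),np.cos(a)]])
for n,p in [("red",(91,249)),("white",(231,232)),("yel",(186,415))]:
    w=plane("top",f(*p),172);print(n,w,"board",Ri@(w[:2]-c))
m=plane("top",f(601,477),4);h=plane("top",f(632,482),16);print("handle",h,"mat",m,np.linalg.norm((h-m)[:2]))
E
```

```text
red [630.8 337.7 172. ] board [49.2 37.3]
white [639.4 263.8 172. ] board [ 49.8 -37.1]
yel [542.6 286.5 172. ] board [-44.   -4.1]
handle [503.1  64.6  16. ] mat [506.   84.2   4. ] 19.808780920929344
```

Cap tops match the released positions within 3 mm, so the bottles are upright. All is in place, so I'm handing in.

```bash
python3 - <<'E'
from h import *
print(manip.sign_off())
E
```

```text
the job is handed in; nothing more can be done
None
```

The job is done and handed in at about 37 s, with no verdict reported. I pushed the dowel through the hole and the latch let the gate spring fully open. I laid the dowel on the mat, then slid the three bottles that were there (red, white, yellow) out of the mouth. The black-capped bottle was absent. They stand on the board, and I pushed the gate shut until it met its stop at 18 N.

What my last checks showed:
- **Bottles:** the cap tops lie within about 3 mm of where I released them, so all three are upright. In the board's frame they are at about (49, 37), (50, −37) and (−44, −4) mm, inside the limits.
- **Gate and latch:** after I backed off, the gate stayed across the mouth and the latch looked as at the start. I judged both from pictures only, because their joint values cannot be read.
- **Dowel:** its handle lies about 20 mm from the mat's centre.
- **Bystanders:** none looked moved in the views I took. In the last pictures the arm hid or the frame cut off most of the two behind the board and mat and the dark-lidded jar. I last saw those three whole in earlier views.

Two readings were off:
- I pressed the dowel onto the mat with about 39 N before letting go.
- The dowel's tip was seen some 4 mm to one side of where I reckoned it, and I corrected that before pushing it in.

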